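# Lock the hold-down arm with its hitch pin

## Task

Lock the bench hold-down: take the hitch pin out of its wooden hood, push it fully home through the cross hole in the square post until its head rests against the post, then swing its sprung loop over the top of the post so that it snaps shut around the post. Only the pin's shank sticks out of the hood, so it has to be drawn out by that and then taken again by its head. Leave the pliers, the spool and the brick where they are, and let go of the pin at the end.

Things in the scene. Friction and masses are not known exactly. Their poses are not given: they have to be found in the camera images.
- pin: Bare steel hitch pin, about 0.13 kg. Origin on the loop's hinge axis, mid-head; x runs along the pin to its tip, y is the hinge axis, z (up at the start) the side over which the loop swings. Head: block 37 mm long (x -10 to 27), 16 wide (y), 18 high (z -9 to 9). Shank: 8 mm round, x 27 to 61 mm, last 6 mm tapered. Starts flat on the bench in the hood, axis 9 mm up.
- pin_head (a point): point on the pin's axis 17 mm ahead of the hinge, where its head can be gripped across its 16 mm width with the loop open (the open loop begins behind the hinge)
- pin_seat (a point): point on the pin's axis 38 mm ahead of the hinge; it lies at the centre of the post when the pin is home
- pin_tip (a point): tip of the pin, 61 mm ahead of the hinge. At the start only the shank sticks out of the hood's mouth; head and loop are under the roof
- loop (a joint): angle of the pin's loop, rad: 0 = shut (points to the tip, around the post), 1.57 = standing up on the pin's z side, 3.14 = open, trailing straight back (start). It turns only between 0 and 3.14. A light spring drives it shut (0.01 N m open, 0.003 N m shut; under 0.2 N at the tab): its own weight holds it open until lifted to about 2 rad, from there it snaps shut if left free.
- loop_tab (a point): centre of the thumb tab at the loop's far end, 79 mm from the hinge axis: tab 20 mm long (69 to 89 mm from the hinge), 12 mm wide along the hinge axis, 6 mm thick. The loop is pear-shaped, of 5 mm wire, 36 mm between wire centres at its widest (14 to 54 mm from the hinge), narrowing to the tab.
- holddown: Fixed bench hold-down. Origin on the bench under the post's axis. Base plate 130 x 100 x 10 mm (x -45 to 85). Square steel post 22 x 22 mm, top 76 mm above the bench. Round it a rubber spacer 26 mm square, 34 to 48 mm up, and below that the arm's hub, 40 mm wide. The arm runs along +x to 105 mm, with a knob up to 42 mm high at x 92 mm.
- cross_hole (a point): centre of the cross hole, mid-post, 62 mm above the bench; axes as the hold-down's. The hole is 11 mm wide, runs right through along y and is slightly chamfered. The pin may go in from either side; the -y side is the nearer to the hood. The pin has some slack in it, so its open tail end sags a little.
- hood: fixed low wooden hood on the bench, open towards its +y side only: 68 mm wide (x), 140 mm deep (y -70 to 70 mm), 34 mm high; inside 48 mm wide, 24 mm high, no floor. Origin on the bench under its centre.
- hood_mouth (a point): middle of the hood's open mouth, 9 mm above the bench (y +70 mm of the hood)
- pliers: bystander: small pliers with red handles lying flat, 150 mm long, 12 mm high; origin on the bench under the joint, x along the jaws
- spool: bystander: white wire spool, 48 mm wide, 34 mm high, standing on its flange; origin under its centre
- firebrick: bystander: square brick 114 x 114 x 50 mm, about 0.9 kg; origin under its centre
Not all that is in view belongs to the job. Of the things that look like the holddown, take the one that is farthest to the robot's right at the start.

How it is judged:
By the outcome, as a careful person would: the job done as asked, in the order asked, and still so for the second after the job is handed in, with the robot touching nothing.
It also fails if it takes over 69 s, if anything falls off the work surface, if the arm or the gripper's body presses on something with over 40 N, if the wrist force passes 120 N, or if a joint passes its speed limit or range.

## Robot

A 6-joint arm with a two-finger parallel gripper is mounted at the origin on the work surface. World frame = base frame: x ahead of the robot, y to its left, z up, the work surface at z = 0. Lengths are in m, angles in rad, forces in N, time in s.
With the tool pointing down it reaches from about 0.25 to 0.775 m from the base axis. Payload 4 kg.
Tool frame: the origin (TCP) lies at the very end of the fingers, on their centre line; the grasp point (between the pads) lies 19 mm behind it; z points along the fingers, x is the direction in which the jaws open and shut, and the axes are right-handed (so a half turn about z gives the same grasp; the last joint's range is limited). The gripper opens to 94 mm and grips with 3 to 60 N. Pads are 16 mm wide; open, the fingers measure 119 mm over their backs; the gripper's body (75 mm by 177 mm) begins 78 mm behind the grasp point.
Start: joints at [1.169, 0.087, 1.371, -0, 1.684, -0.103], TCP at [0.162, 0.526, 0.206] pointing down, gripper open.
Joint ranges: [-3.1, 3.1], [-0.76, 2.03], [0.27, 2.55], [-1.08, 4.22], [0.17, 2.65], [-2.57, 2.57]. Speed limits (rad/s): [2.79, 2.79, 3.14, 3.14, 3.14, 3.14].

## Interface

Orientations are given as [roll, pitch, yaw] about the fixed x, y, z axes, in that order (R = Rz(yaw) Ry(pitch) Rx(roll)).
In Python, from rig import get_obs, vision, arm gives the robot as it stands. The module is installed in compiled form; this text tells all that it offers.
- The arm moves only by the tool move_arm, never from a script. Its argument "rows" is a list of rows, each a list of 6 numbers: the shift along the tool's x, y, z each as a share of 0.25 m, from -1 to 1, then the turn, a rotation vector about the tool's x, y, z each as a share of 0.12 rad, from -1 to 1. A call has 1 to 5 rows; each row shifts and turns the pose as measured when the row begins, along the tool's axes as they then stand; what a row does not reach is not made up. A row lasts 1/12 s, in which the tool goes at most 41.7 mm and 7.16 degrees, less where a joint would pass 70% of its speed; a pose out of reach is approached as far as the arm can. A call with a number of a shift or a turn outside -1 to 1 is refused whole. A call with a gripper value outside its range is refused whole. "jaw" is the gripper's target within -1 to 1 (shut at 1, half-way at 0, fully open at -1), set as the call begins (left out, the last holds). The fingers move at their own pace and stop on an object; "newtons" is the grip in N (left out, the last holds). Time passes only in rows, so rows that do not move let the fingers close. It gives the time, the measured TCP pose, the force and the opening at its end, in the units of the state.
- get_obs(): the state, without advancing time (a new reading comes with each control period).
- vision.snapshot(name): name is "scene" or "top" or "wrist"; returns the picture (400x640x3 uint8, red, green, blue); there is no depth.
- vision.get_calibration(name): a dict with "intrinsics" (3x3 intrinsics, pixels), "rvec" (rotation vector, rad) and "tvec" (3), from world to camera coordinates, as OpenCV has them. Camera axes: x right, y down, z forward; pixel columns grow to the right and rows downward; lengths in m; the calibration is good to about 2 mm. A picture is of the moment at which its call begins: read the wrist's pose just before it. get_calibration takes no time and is no camera call; for the wrist camera it gives the pose at the moment of the call.
- arm.sign_off(): hands the job in, once; it reports no verdict.
The state is a dict: "time": time; "joints": joint angles; "qvel": joint speeds; "tau": joint torques, N m; "tool_pos": TCP position; "eef_rot": TCP orientation; "ft_force": force on the tool from outside, world axes, zero at the start; "torque": the same for the moment, N m; "finger_gap": opening from 0.0 (shut) to 1.0 (fully open).
Only numpy, scipy, OpenCV 4.12 (cv2) and the standard library are available. Lean on these libraries where they do the work, as an engineer would, in place of code of your own. Each camera call takes 0.05 s, during which the arm holds its last target.

## Working session

There is one attempt and no reset: what is moved stays moved. The work goes in short steps, Python scripts to look and compute and a tool call to move; the robot and the scene stay as the last step left them, time stands still between calls to the robot, and variables do not carry over. Pictures are saved under pics/ and viewed, and the job is handed in when it is done.

Besides the shell and the picture viewer there is one more tool, called after ">>>" by a JSON object that holds its "api" and its "payload", one argument or row to a line. move_arm: Moves the arm, as the interface text tells. Shift numbers are shares of 0.25 m and turn numbers shares of 0.12 rad, none past 1 either way. Its arguments: {"type":"object","properties":{"rows":{"type":"array","items":{"type":"array","items":{"type":"number","minimum":-1,"maximum":1}}},"jaw":{"type":"number"},"newtons":{"type":"number"}},"required":["rows"]}

```bash
mkdir -p pics; cat > h.py <<'E'
import numpy as np, cv2
from rig import get_obs, vision, arm
def cal(n):
    c=vision.get_calibration(n); K=np.array(c["intrinsics"],float).reshape(3,3)
    R,_=cv2.Rodrigues(np.array(c["rvec"],float)); t=np.array(c["tvec"],float).ravel()
    return K,R,t
def ray(c,u,v):
    K,R,t=c; d=R.T@np.linalg.inv(K)@np.array([u,v,1.]); return -R.T@t, d
def onz(c,u,v,z):
    o,d=ray(c,u,v); return o+d*(z-o[2])/d[2]
def tri(rays):
    A=np.zeros((3,3));b=np.zeros(3)
    for o,d in rays:
        d=d/np.linalg.norm(d);P=np.eye(3)-np.outer(d,d);A+=P;b+=P@o
    x=np.linalg.solve(A,b)
    return x,[np.linalg.norm(np.cross(x-o,d/np.linalg.norm(d))) for o,d in rays]
def proj(c,p):
    K,R,t=c; q=K@(R@np.array(p,float)+t); return q[:2]/q[2]
def snap(n,f):
    c=cal(n); im=vision.snapshot(n); cv2.imwrite('pics/'+f+'.png',im[:,:,::-1]); np.savez('pics/'+f+'.npz',K=c[0],R=c[1],t=c[2]); return im,c
def load(f):
    z=np.load('pics/'+f+'.npz'); return cv2.imread('pics/'+f+'.png'),(z['K'],z['R'],z['t'])
def crop(f,x0,y0,x1,y1,s,out):
    im=cv2.imread('pics/'+f+'.png')[y0:y1,x0:x1]
    cv2.imwrite('pics/'+out+'.png',cv2.resize(im,None,fx=s,fy=s,interpolation=cv2.INTER_CUBIC))
E
python3 - <<'E'
from h import *
o=get_obs(); print(o)
for n in ["scene","top","wrist"]:
    im,c=snap(n,n+"0"); print(n,c[0][0,0],-c[1].T@c[2], c[1][2])
E
```

```text
{'time': 0.0, 'joints': array([ 1.16889811e+00,  8.79291673e-02,  1.37220662e+00, -1.65996386e-05,
        1.68360714e+00, -1.03087373e-01]), 'qvel': array([ 0.00084616, -0.00062441, -0.00030512, -0.00099479,  0.00059133,
        0.00063701]), 'tau': array([-1.85209741e-03, -3.40173161e+01, -3.02428973e+01,  7.15152360e-02,
        3.30972578e-02, -1.94105492e-04]), 'tool_pos': array([0.16170271, 0.52512865, 0.20434247]), 'eef_rot': array([-3.14138779e+00,  2.14056286e-03,  1.27198385e+00]), 'ft_force': array([-0.04457762, -0.11466319, -0.89773293]), 'torque': array([ 0.00979301,  0.00654441, -0.01485977]), 'finger_gap': 1.000202608887145}
scene 424.1453954559376 [1.18395068 0.06486393 0.76524943] [-0.69551491 -0.01393266 -0.71837657]
top 428.9559998146971 [0.34309551 0.05067684 1.044403  ] [ 0.15666503 -0.0020746  -0.98764962]
wrist 308.08190077175135 [0.08391614 0.54778438 0.38395924] [ 0.26336636 -0.08260935 -0.96115236]
```

View pics/scene0.png

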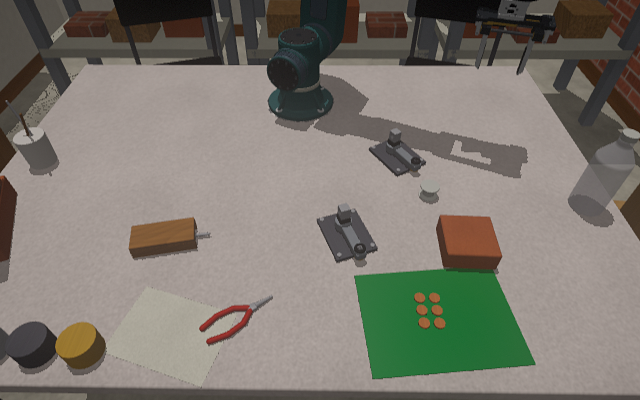

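View pics/top0.png

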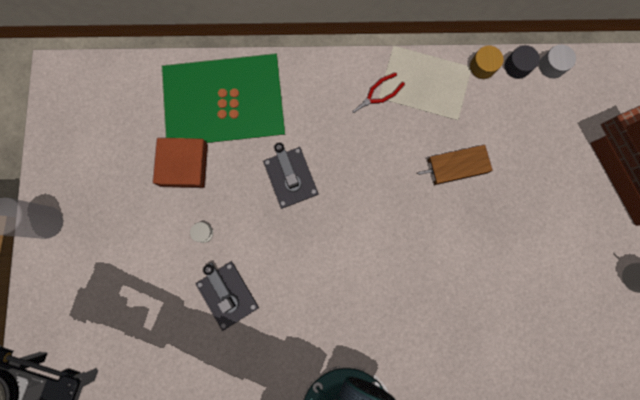

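View pics/wrist0.png

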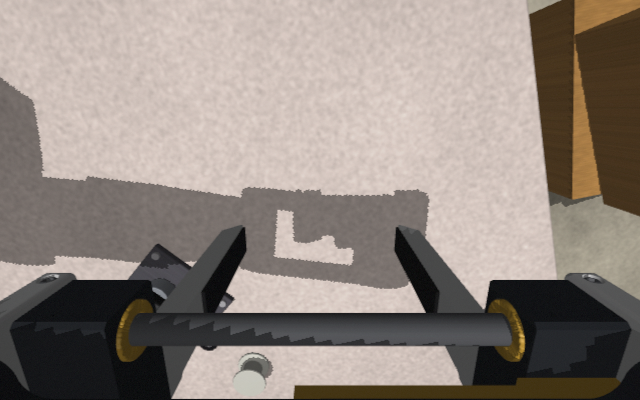

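```bash
python3 - <<'E'
from h import *
crop("top0",250,130,330,220,8,"c1"); crop("top0",405,130,505,200,8,"c2"); crop("scene0",310,195,390,270,8,"c3"); crop("scene0",120,205,220,265,8,"c4")
_,c=load("top0")
for n,u,v,z in [("hd",292,184,.076),("hd2",227,303,.076),("tip",417,172,.009),("mouth",430,170,.03),("plier",370,100,0),("spool",201,231,.03),("brick",180,162,.05)]: print(n,onz(c,u,v,z))
E
```

```text
hd [0.52487135 0.11676879 0.076     ]
hd2 [0.26063145 0.26017818 0.076     ]
tip [ 0.56358736 -0.18689521  0.009     ]
mouth [ 0.56364869 -0.21373644  0.03      ]
plier [ 0.75490648 -0.07779488  0.        ]
spool [0.42329092 0.33518895 0.03      ]
brick [0.5863408  0.38461738 0.05      ]
```

View pics/c1.png

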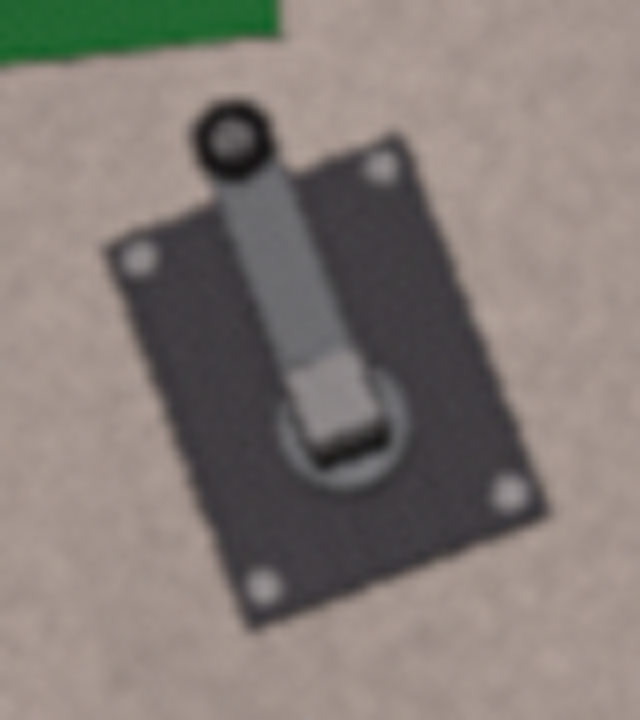

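View pics/c2.png

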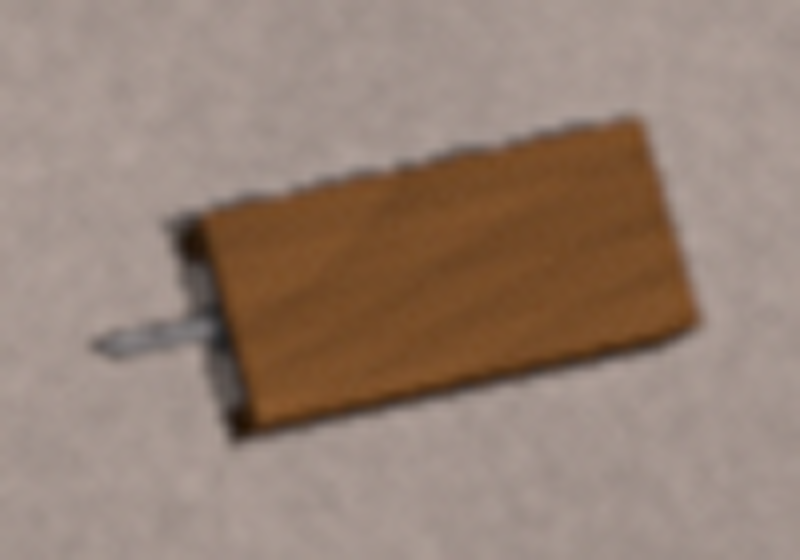

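View pics/c3.png

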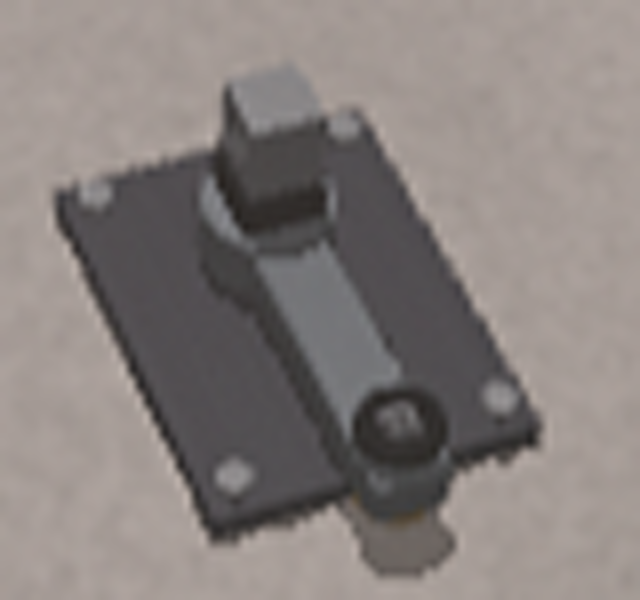

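View pics/c4.png

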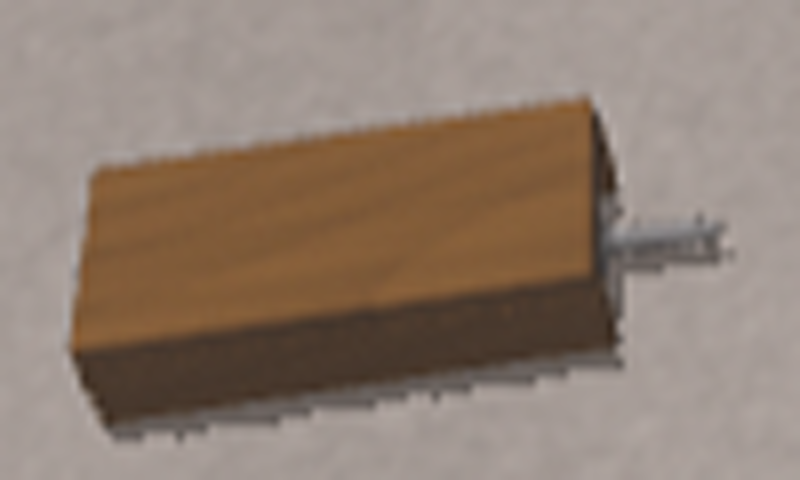

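```bash
python3 - <<'E'
from h import *
_,T=load("top0");_,S=load("scene0")
def tt(n,a,b):
    x,e=tri([ray(T,*a),ray(S,*b)]); print(n,x.round(4),np.round(e,4))
t=lambda x,y:(250+x/8,130+y/8); s=lambda x,y:(310+x/8,195+y/8)
tt("post",t(337,396),s(273,101))
tt("knob",t(233,137),s(400,420))
t=lambda x,y:(405+x/8,130+y/8); s=lambda x,y:(120+x/8,205+y/8)
tt("tip",t(92,345),s(722,235)); tt("mouthroot",t(205,328),s(612,244))
tt("hoodA",t(205,217),s(590,98)); tt("hoodB",t(250,428),s(590,278)); tt("hoodC",t(640,118),s(95,170)); tt("hoodD",t(697,322),s(78,350))
for p in [(341,139),(383,165)]: pass
t=lambda x,y:(250+x/8,130+y/8)
for q in [(138,258),(383,166),(508,492),(264,586)]: print(onz(T,*t(*q),.011).round(4))
E
```

```text
post [0.5362 0.1185 0.0723] [0.0017 0.0017]
knob [0.6226 0.1515 0.04  ] [0.0014 0.0014]
tip [ 0.5618 -0.1869  0.0045] [0.0004 0.0004]
mouthroot [ 0.5662 -0.2199  0.0055] [0.0016 0.0016]
hoodA [ 0.5818 -0.2033  0.0862] [0.0012 0.0012]
hoodB [ 0.5426 -0.2425 -0.0395] [0.0035 0.0035]
hoodC [ 0.6092 -0.3291  0.0867] [0.0002 0.0002]
hoodD [ 0.5745 -0.3873 -0.036 ] [0.0033 0.0033]
[0.5925 0.1822 0.011 ]
[0.6208 0.1065 0.011 ]
[0.5178 0.0687 0.011 ]
[0.4897 0.1432 0.011 ]
```

```bash
cat > plan.py <<'E'
from h import *
from scipy.spatial.transform import Rotation as Ro
def pose():
    o=get_obs(); return np.array(o["tool_pos"]), Ro.from_euler('xyz',o["eef_rot"]), o
def down(yaw): return Ro.from_euler('xyz',[np.pi,0,yaw])
def plan(p1,R1,n=None,step=.040,rs=.115,p0=None,R0=None,dec=3):
    p,R,_=pose()
    if p0 is not None:p,R=p0,R0
    p1=np.array(p1,float)
    rv=(R.inv()*R1).as_rotvec()
    if n is None: n=max(1,int(np.ceil(max(np.linalg.norm(p1-p)/step,np.linalg.norm(rv)/rs))))
    out=[]
    for i in range(n):
        k=n-i
        d=R.inv().apply((p1-p)/k); r=(R.inv()*R1).as_rotvec()/k
        row=[round(x,dec) for x in list(d/.25)+list(r/.12)]
        row=[x+0.0 for x in row]
        out.append(row)
        R_=R; p=p+R_.apply(np.array(row[:3])*.25); R=R_*Ro.from_rotvec(np.array(row[3:])*.12)
    for i in range(0,n,5): print(str(out[i:i+5]).replace(' ',''))
    return p,R
def show():
    p,R,o=pose(); print("t%.2f"%o["time"],p.round(4),np.array(o["eef_rot"]).round(3),"F",np.array(o["ft_force"]).round(2),"gap%.3f"%o["finger_gap"])
E
python3 - <<'E'
from plan import *
_,T=load("top0"); t=lambda x,y:(405+x/8,130+y/8)
q=[onz(T,*t(*a),.034)[:2] for a in [(205,217),(640,118),(250,428),(697,322)]]
for a in q: print(a.round(4))
for a,b in[(0,1),(2,3)]: print(np.degrees(np.arctan2(*(q[a]-q[b])[::-1])))
p,R,_=pose(); c=cal("wrist"); print("cam in tool",R.inv().apply(-c[1].T@c[2]-p),"view",R.inv().apply(c[1][2]))
plan([.57,-.11,.16],down(.13))
E
```

```text
[ 0.5946 -0.2159]
[ 0.6238 -0.3497]
[ 0.5295 -0.2259]
[ 0.5602 -0.3622]
102.3064042281019
102.6953093729155
cam in tool [-0.00165573 -0.08106273 -0.17950922] view [4.71031529e-04 2.76182768e-01 9.61105019e-01]
[[np.float64(-0.102),np.float64(0.122),np.float64(0.01),np.float64(0.0),np.float64(0.001),np.float64(0.501)],[np.float64(-0.095),np.float64(0.127),np.float64(0.01),np.float64(0.0),np.float64(0.001),np.float64(0.501)],[np.float64(-0.087),np.float64(0.133),np.float64(0.009),np.float64(0.0),np.float64(0.001),np.float64(0.501)],[np.float64(-0.079),np.float64(0.138),np.float64(0.009),np.float64(0.0),np.float64(0.001),np.float64(0.501)],[np.float64(-0.071),np.float64(0.142),np.float64(0.01),np.float64(0.0),np.float64(0.001),np.float64(0.501)]]
[[np.float64(-0.062),np.float64(0.146),np.float64(0.009),np.float64(0.0),np.float64(0.001),np.float64(0.501)],[np.float64(-0.053),np.float64(0.15),np.float64(0.009),np.float64(0.0),np.float64(0.0),np.float64(0.501)],[np.float64(-0.044),np.float64(0.153),np.float64(0.01),np.float64(0.0),np.float64(0.0),np.float64(0.501)],[np.float64(-0.035),np.f
[... 461 characters left out ...]
0.01),np.float64(0.001),np.float64(0.001),np.float64(0.501)],[np.float64(0.013),np.float64(0.159),np.float64(0.009),np.float64(0.0),np.float64(0.0),np.float64(0.501)],[np.float64(0.022),np.float64(0.157),np.float64(0.01),np.float64(0.001),np.float64(0.001),np.float64(0.5)]]
[[np.float64(0.032),np.float64(0.156),np.float64(0.009),np.float64(0.0),np.float64(0.0),np.float64(0.501)],[np.float64(0.041),np.float64(0.154),np.float64(0.01),np.float64(0.001),np.float64(0.001),np.float64(0.5)],[np.float64(0.05),np.float64(0.151),np.float64(0.009),np.float64(0.0),np.float64(0.0),np.float64(0.501)],[np.float64(0.06),np.float64(0.147),np.float64(0.01),np.float64(0.001),np.float64(0.001),np.float64(0.5)]]
```

>>> {"api": "move_arm", "payload": {
  "rows": [
    [-0.1,0.12,0.01,0,0,0.5],
    [-0.09,0.13,0.01,0,0,0.5],
    [-0.09,0.13,0.01,0,0,0.5],
    [-0.08,0.14,0.01,0,0,0.5],
    [-0.07,0.14,0.01,0,0,0.5]
  ]
}}

```text
time: 0.57
tool_pos: [0.2674, 0.3586, 0.1879]
eef_rot: [-3.14, 0.005, 0.974]
ft_force: [1.0, 1.0, -0.7]
finger_gap: 1.004
```

>>> {"api": "move_arm", "payload": {
  "rows": [
    [-0.06,0.15,0.01,0,0,0.5],
    [-0.05,0.15,0.01,0,0,0.5],
    [-0.04,0.15,0.01,0,0,0.5],
    [-0.03,0.16,0.01,0,0,0.5],
    [-0.02,0.16,0.01,0,0,0.5]
  ]
}}

```text
time: 0.98
tool_pos: [0.38, 0.1855, 0.1738]
eef_rot: [-3.141, 0.006, 0.661]
ft_force: [1.2, 1.2, 0.2]
finger_gap: 1.0
```

```bash
sed -i 's/round(x,dec) for/float(round(x,dec)) for/' plan.py; python3 - <<'E'
from plan import *
show(); plan([.57,-.11,.16],down(.13),dec=2)
E
```

```text
t0.98 [0.38   0.1855 0.1738] [-3.141  0.006  0.661] F [1.23 1.2  0.18] gap1.000
[[-0.01,0.16,0.01,0.0,0.01,0.49],[-0.01,0.16,0.01,0.0,0.0,0.49],[0.0,0.15,0.01,0.0,0.01,0.49],[0.01,0.16,0.0,0.0,0.0,0.49],[0.02,0.15,0.01,0.0,0.01,0.49]]
[[0.03,0.15,0.0,0.0,0.0,0.49],[0.04,0.15,0.01,0.0,0.0,0.5],[0.06,0.15,0.0,0.01,0.01,0.49],[0.06,0.14,0.01,0.0,0.0,0.5]]
```

>>> {"api": "move_arm", "payload": {
  "rows": [
    [-0.01,0.16,0.01,0,0,0.5],
    [-0.01,0.16,0.01,0,0,0.5],
    [0,0.16,0.01,0,0,0.5],
    [0.01,0.16,0,0,0,0.5],
    [0.02,0.16,0.01,0,0,0.5]
  ]
}}

```text
time: 1.4
tool_pos: [0.4856, 0.0062, 0.1626]
eef_rot: [3.141, 0.005, 0.345]
ft_force: [0.8, 0.4, 0.4]
finger_gap: 1.0
```

>>> {"api": "move_arm", "payload": {
  "rows": [
    [0.03,0.15,0,0,0,0.5],
    [0.04,0.15,0.01,0,0,0.5],
    [0.06,0.15,0,0,0,0.5],
    [0.06,0.14,0.01,0,0,0.5],
    [0,0,0,0,0,0]
  ],
  "jaw": 0
}}

```text
time: 1.82
tool_pos: [0.5709, -0.139, 0.1528]
eef_rot: [3.139, 0.008, 0.082]
ft_force: [-0.1, 0.8, -0.3]
finger_gap: 0.686
```

```bash
python3 - <<'E'
from plan import *
show(); snap("wrist","w1")
E
```

```text
t1.82 [ 0.5709 -0.139   0.1528] [3.139 0.008 0.082] F [-0.14  0.77 -0.33] gap0.686
```

View pics/w1.png

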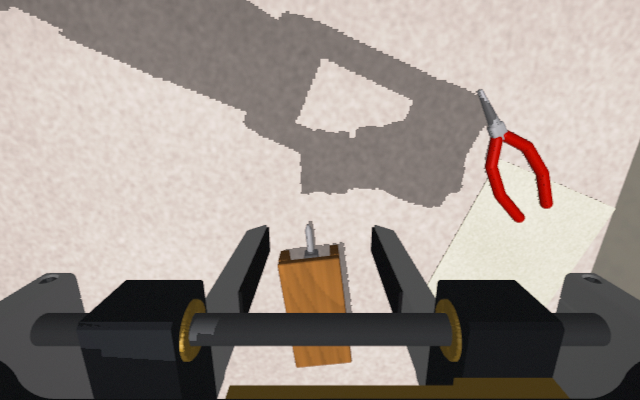

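```bash
python3 - <<'E'
from plan import *
crop("w1",265,205,365,280,8,"w1c")
E
```

```text
(no output)
```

View pics/w1c.png

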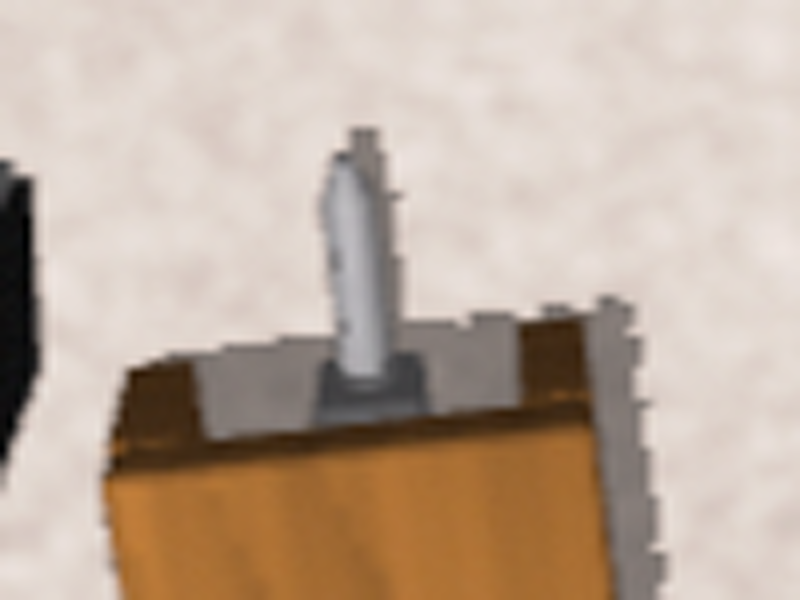

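```bash
python3 - <<'E'
from plan import *
_,W=load("w1");_,T=load("top0");_,S=load("scene0")
a=onz(W,265+344/8,205+160/8,.009);b=onz(W,265+364/8,205+376/8,.009);print(a,b,np.linalg.norm(a-b),np.degrees(np.arctan2(*(a-b)[1::-1])))
tp=[ray(W,265+344/8,205+160/8),ray(T,416.5,173.1)];print(tri(tp)); print(tri(tp+[ray(S,120+722/8,205+235/8)]))
E
```

```text
[ 0.55931885 -0.18994554  0.009     ] [ 0.56456223 -0.22303085  0.009     ] 0.03349822556716429 99.00536141553734
(array([ 0.55882993, -0.18350882,  0.02230498]), [np.float64(0.0012287699088386957), np.float64(0.0012287699088387818)])
(array([ 0.56083897, -0.18828502,  0.00520485]), [np.float64(0.0033467321891823276), np.float64(0.002032841211935537), np.float64(0.0014555583759300237)])
```

```bash
python3 - <<'E'
from plan import *
show(); plan([.5617,-.2047,.055],down(.157),dec=3)
E
```

```text
t1.87 [ 0.5697 -0.1365  0.1533] [-3.142  0.009  0.085] F [-0.14 -0.13 -0.08] gap0.640
[[-0.017,0.09,0.131,-0.001,0.026,-0.2],[-0.02,0.089,0.131,-0.001,0.025,-0.2],[-0.022,0.089,0.131,-0.001,0.026,-0.2]]
```

>>> {"api": "move_arm", "payload": {
  "rows": [
    [-0.017,0.09,0.13,0,0.025,-0.2],
    [-0.02,0.09,0.13,0,0.025,-0.2],
    [-0.022,0.09,0.13,0,0.025,-0.2],
    [0,0,0,0,0,0]
  ]
}}

```text
time: 2.2
tool_pos: [0.5638, -0.2023, 0.0574]
eef_rot: [-3.141, -0.007, 0.168]
ft_force: [-1.4, 1.0, -1.4]
finger_gap: 0.498
```

```bash
python3 - <<'E'
from plan import *
show(); snap("wrist","w2"); crop("w2",240,180,400,300,5,"w2c"); show()
E
```

```text
t2.20 [ 0.5638 -0.2023  0.0574] [-3.141 -0.007  0.168] F [-1.42  1.   -1.42] gap0.498
t2.25 [ 0.5657 -0.2009  0.0607] [-3.142 -0.011  0.168] F [ 0.12  0.59 -0.14] gap0.502
```

View pics/w2c.png

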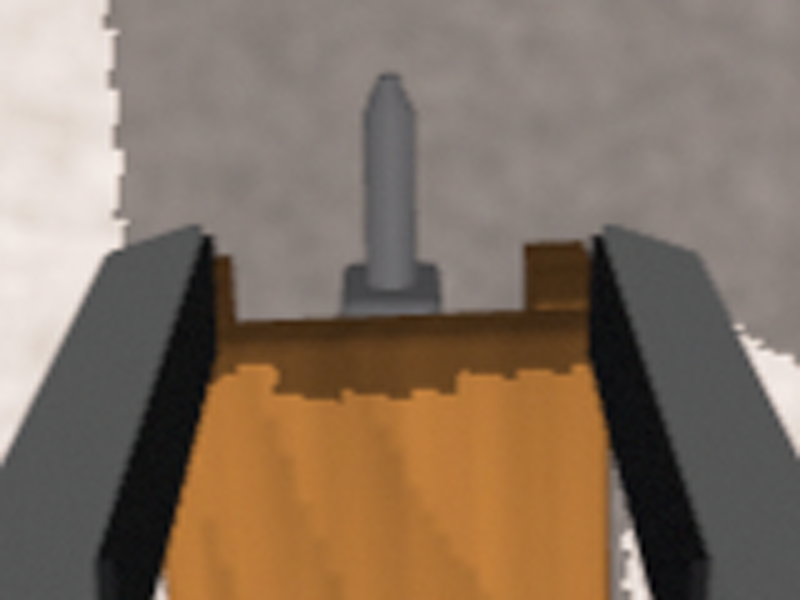

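```bash
python3 - <<'E'
from plan import *
_,W=load("w2");_,W1=load("w1")
a1=(240+388/5,180+78/5);b1=(240+391/5,180+288/5)
a=onz(W,*a1,.009);b=onz(W,*b1,.009);print(a,b,np.linalg.norm(a-b),np.degrees(np.arctan2(*(a-b)[1::-1])))
print(tri([ray(W,*a1),ray(W1,265+344/8,205+160/8)]),tri([ray(W,*b1),ray(W1,265+364/8,205+376/8)]))
d=(a-b)/np.linalg.norm(a-b); g=a-.015*d; print(g)
show(); plan([g[0],g[1],.004],down(np.arctan2(d[1],d[0])-np.pi/2))
E
```

```text
[ 0.55902319 -0.18996758  0.009     ] [ 0.56526816 -0.22447277  0.009     ] 0.03506576338619479 100.2587003670936
(array([ 0.55919217, -0.19040845,  0.0076851 ]), [np.float64(0.00012209652335023736), np.float64(0.00012209652335038132)]) (array([ 0.565012  , -0.22510357,  0.00615139]), [np.float64(0.0007232066784174926), np.float64(0.0007232066784175012)])
[ 0.56169458 -0.20472778  0.009     ]
t2.25 [ 0.5657 -0.2009  0.0607] [-3.142 -0.011  0.168] F [ 0.12  0.59 -0.14] gap0.502
[[-0.011,0.006,0.113,0.0,-0.046,-0.047],[-0.009,0.006,0.114,0.0,-0.046,-0.047]]
```

>>> {"api": "move_arm", "payload": {
  "rows": [
    [-0.01,0.005,0.1,0,-0.045,-0.045],
    [-0.01,0.005,0.1,0,-0.045,-0.045],
    [0,0,0,0,0,0]
  ]
}}

```text
time: 2.5
tool_pos: [0.5648, -0.2007, 0.016]
eef_rot: [3.139, -0.009, 0.182]
ft_force: [-0.9, 0.8, -0.7]
finger_gap: 0.497
```

```bash
python3 - <<'E'
from plan import *
show(); plan([.5617,-.2047,.004],down(.177),n=1)
E
```

```text
t2.50 [ 0.5648 -0.2007  0.016 ] [ 3.139 -0.009  0.182] F [-0.94  0.82 -0.68] gap0.497
[[-0.016,0.013,0.048,0.021,-0.072,0.039]]
```

>>> {"api": "move_arm", "payload": {
  "rows": [
    [-0.016,0.013,0.045,0.02,-0.07,0.04],
    [0,0,0,0,0,0]
  ]
}}

```text
time: 2.67
tool_pos: [0.5632, -0.2024, 0.0078]
eef_rot: [3.14, -0.003, 0.18]
ft_force: [-1.0, -0.3, -0.4]
finger_gap: 0.499
```

```bash
python3 - <<'E'
from plan import *
show(); plan([.5617,-.2047,.004],down(.177),n=1)
E
```

```text
t2.67 [ 0.5632 -0.2024  0.0078] [ 3.14e+00 -3.00e-03  1.80e-01] F [-0.99 -0.26 -0.36] gap0.499
[[-0.008,0.008,0.015,0.011,-0.029,0.021]]
```

>>> {"api": "move_arm", "payload": {
  "rows": [
    [-0.01,0.01,0.018,0,-0.03,0],
    [0,0,0,0,0,0]
  ]
}}

```text
time: 2.83
tool_pos: [0.5633, -0.2049, 0.0067]
eef_rot: [3.138, -0.004, 0.181]
ft_force: [-0.6, -0.2, -0.3]
finger_gap: 0.503
```

```bash
python3 - <<'E'
from plan import *
show(); plan([.5617,-.2047,.004],down(.177),n=1)
E
```

```text
t2.83 [ 0.5633 -0.2049  0.0067] [ 3.138 -0.004  0.181] F [-0.6  -0.17 -0.28] gap0.503
[[-0.006,-0.002,0.011,0.033,-0.036,0.035]]
```

>>> {"api": "move_arm", "payload": {
  "rows": [
    [-0.007,0,0.014,0.02,-0.02,0.02],
    [0,0,0,0,0,0]
  ]
}}

```text
time: 3.0
tool_pos: [0.5632, -0.2056, 0.0056]
eef_rot: [3.138, -0.006, 0.179]
ft_force: [-0.0, 0.0, -0.3]
finger_gap: 0.502
```

>>> {"api": "move_arm", "payload": {
  "rows": [
    [0,0,0,0,0,0],
    [0,0,0,0,0,0],
    [0,0,0,0,0,0],
    [0,0,0,0,0,0],
    [0,0,0,0,0,0]
  ],
  "jaw": 1,
  "newtons": 25
}}

```text
time: 3.42
tool_pos: [0.5644, -0.2064, 0.0076]
eef_rot: [3.136, -0.008, 0.178]
ft_force: [0.0, -0.4, 1.2]
finger_gap: 0.18
```

```bash
python3 - <<'E'
from plan import *
show()
E
```

```text
t3.42 [ 0.5644 -0.2064  0.0076] [ 3.136 -0.008  0.178] F [ 0.05 -0.44  1.18] gap0.180
```

>>> {"api": "move_arm", "payload": {
  "rows": [
    [-0.008,0,0.02,0.02,-0.02,0],
    [-0.002,0,0.008,0.02,-0.02,0],
    [0,0,0.002,0,0,0],
    [0,0,0.002,0,0,0]
  ]
}}

```text
time: 3.75
tool_pos: [0.5627, -0.2069, 0.0017]
eef_rot: [3.141, -0.005, 0.178]
ft_force: [-1.6, 0.8, 4.6]
finger_gap: 0.076
```

```bash
python3 - <<'E'
from plan import *
show(); snap("wrist","w3"); crop("w3",240,180,400,300,5,"w3c"); show()
E
```

```text
t3.75 [ 0.5627 -0.2069  0.0017] [ 3.141 -0.005  0.178] F [-1.62  0.82  4.56] gap0.076
t3.80 [ 0.5628 -0.2069  0.0017] [ 3.141 -0.005  0.178] F [-1.56  0.83  3.91] gap0.076
```

View pics/w3c.png

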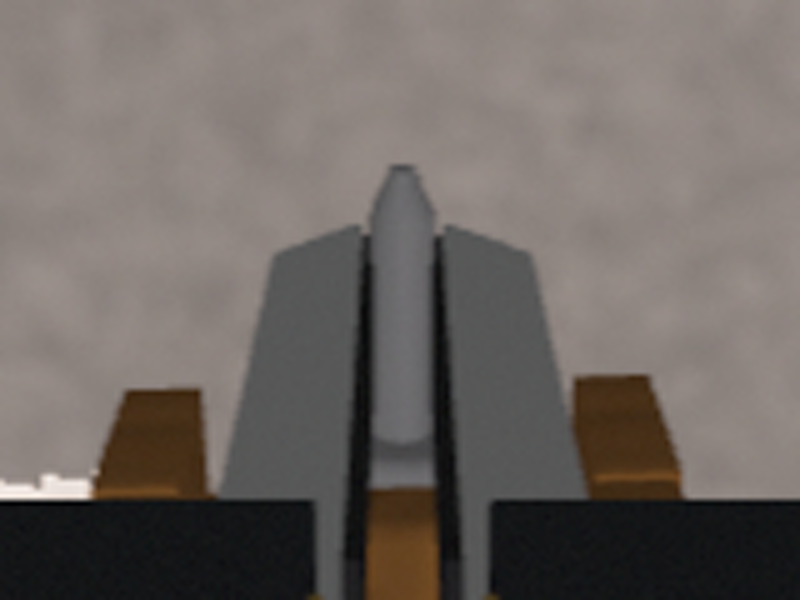

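>>> {"api": "move_arm", "payload": {
  "rows": [
    [0,-0.01,-0.006,0,0,0],
    [-0.002,-0.05,-0.004,0,0,0],
    [-0.004,-0.1,0,0,0,0],
    [-0.004,-0.1,0,0,0,0],
    [-0.004,-0.1,0,0,0,0]
  ]
}}

```text
time: 4.22
tool_pos: [0.5421, -0.1194, 0.0018]
eef_rot: [3.139, -0.004, 0.17]
ft_force: [1.0, -2.0, 2.8]
finger_gap: 0.073
```

```bash
python3 - <<'E'
from plan import *
show()
E
```

```text
t4.22 [ 0.5421 -0.1194  0.0018] [ 3.139 -0.004  0.17 ] F [ 1.05 -1.98  2.84] gap0.073
```

>>> {"api": "move_arm", "payload": {
  "rows": [
    [-0.004,-0.1,-0.006,0,0,0],
    [-0.004,-0.1,-0.004,0,0,0],
    [0,0,0,0,0,0]
  ]
}}

```text
time: 4.47
tool_pos: [0.5275, -0.062, 0.0022]
eef_rot: [-3.139, -0.001, 0.173]
ft_force: [0.2, 1.0, -0.3]
finger_gap: 0.074
```

```bash
python3 - <<'E'
from plan import *
show(); snap("wrist","w4"); snap("scene","s4");crop("s4",120,180,320,300,4,"s4c"); show()
E
```

```text
t4.47 [ 0.5275 -0.062   0.0022] [-3.139e+00 -1.000e-03  1.730e-01] F [ 0.19  0.99 -0.29] gap0.074
t4.57 [ 0.5286 -0.0653  0.0024] [ 3.141e+00 -1.000e-03  1.720e-01] F [0.03 0.53 0.27] gap0.074
```

View pics/w4.png

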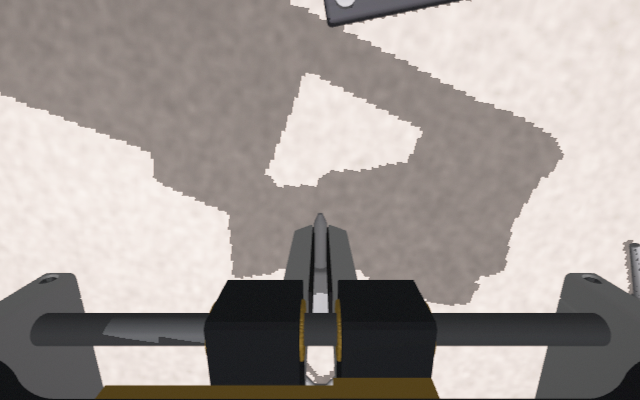

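View pics/s4c.png

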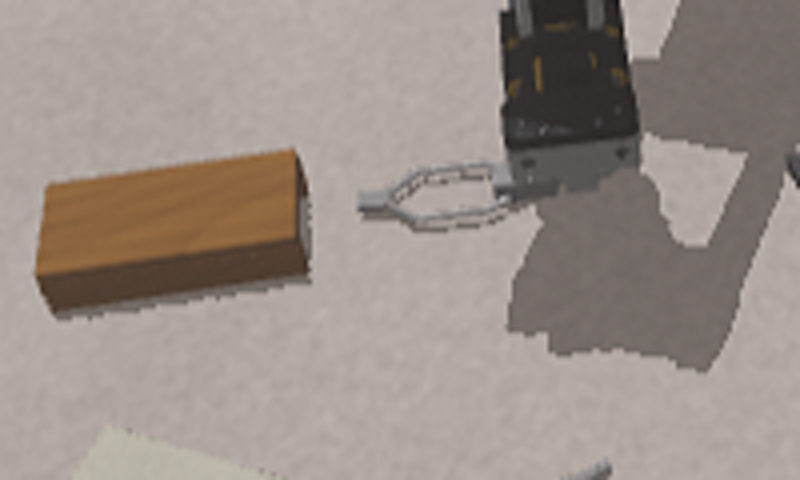

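>>> {"api": "move_arm", "payload": {
  "rows": [
    [0,0,0.003,0,0,0],
    [0,0,0.001,0,0,0],
    [0,0,0.001,0,0,0],
    [0,0,0.001,0,0,0]
  ],
  "jaw": 0.2
}}

```text
time: 4.9
tool_pos: [0.5291, -0.0676, 0.0006]
eef_rot: [3.139, -0.002, 0.17]
ft_force: [0.5, 0.1, 0.4]
finger_gap: 0.324
```

```bash
python3 - <<'E'
from plan import *
show(); snap("wrist","w5"); crop("w5",220,180,420,330,4,"w5c"); show()
E
```

```text
t4.90 [ 0.5291 -0.0676  0.0006] [ 3.139e+00 -2.000e-03  1.700e-01] F [0.46 0.08 0.43] gap0.324
t4.95 [ 0.5292 -0.0677  0.0006] [ 3.139e+00 -2.000e-03  1.700e-01] F [-0.82  0.51  0.55] gap0.363
```

View pics/w5c.png

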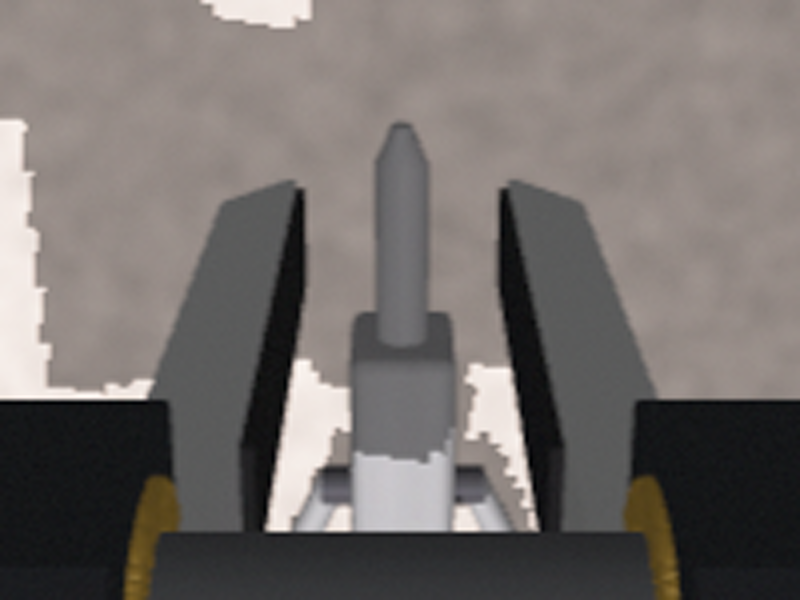

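```bash
python3 - <<'E'
from plan import *
_,W=load("w5")
f=lambda x,y:(220+x/4,180+y/4)
p,R,_=pose()
for n,q,z in[("tip",(401,125),.009),("root",(403,343),.009),("headtopfront",(403,362),.018),("hinge",(403,485),.009)]:
    x=onz(W,*f(*q),z); print(n,x.round(4),R.inv().apply(x-p).round(4))
E
```

```text
tip [ 0.5247 -0.0482  0.009 ] [-0.001  -0.02   -0.0085]
root [ 0.5311 -0.0833  0.009 ] [-0.0007  0.0157 -0.0084]
headtopfront [ 0.5307 -0.0814  0.018 ] [-0.0008  0.0138 -0.0174]
hinge [ 0.5354 -0.1083  0.009 ] [-0.0007  0.0411 -0.0083]
```

>>> {"api": "move_arm", "payload": {
  "rows": [
    [-0.002,0.05,-0.006,0.01,0,0],
    [-0.001,0.05,0,0,0,0],
    [0,0.005,0,0,0,0]
  ]
}}

```text
time: 5.2
tool_pos: [0.5335, -0.0971, 0.0023]
eef_rot: [3.139, -0.002, 0.17]
ft_force: [-0.2, -0.0, -0.3]
finger_gap: 0.399
```

```bash
python3 - <<'E'
from plan import *
show(); p,R,_=pose(); print(R.inv().apply(np.array([.5247,-.0482,.009])-p).round(4),R.inv().apply(np.array([.5354,-.1083,.009])-p).round(4))
E
```

```text
t5.20 [ 0.5335 -0.0971  0.0023] [ 3.139e+00 -2.000e-03  1.700e-01] F [-0.17 -0.03 -0.28] gap0.399
[-0.0004 -0.0496 -0.0068] [ 0.      0.0114 -0.0067]
```

>>> {"api": "move_arm", "payload": {
  "rows": [
    [0,-0.02,0.002,0,0,0],
    [0,0,0,0,0,0]
  ]
}}

```text
time: 5.37
tool_pos: [0.533, -0.0943, 0.0019]
eef_rot: [3.139, -0.002, 0.166]
ft_force: [0.3, 0.2, -0.3]
finger_gap: 0.399
```

>>> {"api": "move_arm", "payload": {
  "rows": [
    [0,0,0,0,0,0],
    [0,0,0.001,0,0,0],
    [0,0,0,0,0,0],
    [0,0,0.001,0,0,0]
  ],
  "jaw": 1,
  "newtons": 40
}}

```text
time: 5.7
tool_pos: [0.533, -0.0937, 0.0014]
eef_rot: [3.139, -0.002, 0.166]
ft_force: [0.6, -0.2, 2.3]
finger_gap: 0.164
```

```bash
python3 - <<'E'
from plan import *
show(); p,R,_=pose(); print(R.inv().apply(np.array([.5247,-.0482,.009])-p).round(4),R.inv().apply(np.array([.5354,-.1083,.009])-p).round(4))
E
```

```text
t5.70 [ 0.533  -0.0937  0.0014] [ 3.139e+00 -2.000e-03  1.660e-01] F [ 0.62 -0.23  2.27] gap0.164
[-0.0006 -0.0462 -0.0078] [ 0.      0.0148 -0.0076]
```

>>> {"api": "move_arm", "payload": {
  "rows": [
    [0,0,-0.02,0,0,0],
    [0,0,-0.06,0,0,0],
    [0,0,-0.1,0,0,0],
    [0,0,-0.1,0,0,0],
    [0,0,-0.1,0,0,0]
  ]
}}

```text
time: 6.12
tool_pos: [0.5254, -0.0903, 0.0903]
eef_rot: [-3.134, 0.018, 0.168]
ft_force: [0.1, -0.2, -1.5]
finger_gap: 0.168
```

```bash
python3 - <<'E'
from plan import *
show(); plan([.565,.042,.1],down(.36))
E
```

```text
t6.12 [ 0.5254 -0.0903  0.0903] [-3.134  0.018  0.168] F [ 0.06 -0.23 -1.48] gap0.168
[[0.061,-0.124,-0.01,-0.02,0.035,-0.4],[0.067,-0.121,-0.01,-0.02,0.036,-0.4],[0.073,-0.117,-0.01,-0.02,0.035,-0.4],[0.078,-0.114,-0.009,-0.02,0.036,-0.4]]
```

>>> {"api": "move_arm", "payload": {
  "rows": [
    [0.06,-0.12,-0.01,-0.02,0.035,-0.4],
    [0.067,-0.12,-0.01,-0.02,0.035,-0.4],
    [0.073,-0.12,-0.01,-0.02,0.035,-0.4],
    [0.078,-0.11,-0.01,-0.02,0.035,-0.4],
    [0,0,0,0,0,0]
  ]
}}

```text
time: 6.53
tool_pos: [0.57, 0.0431, 0.1099]
eef_rot: [3.134, -0.013, 0.363]
ft_force: [-0.4, 0.2, -1.0]
finger_gap: 0.167
```

```bash
python3 - <<'E'
from plan import *
show(); snap("wrist","w6"); show(); crop("w6",200,50,460,245,3,"w6c")
E
```

```text
t6.53 [0.57   0.0431 0.1099] [ 3.134 -0.013  0.363] F [-0.4   0.18 -1.03] gap0.167
t6.58 [0.5693 0.0406 0.1095] [ 3.132 -0.01   0.361] F [-0.11 -0.43 -1.22] gap0.168
```

View pics/w6c.png

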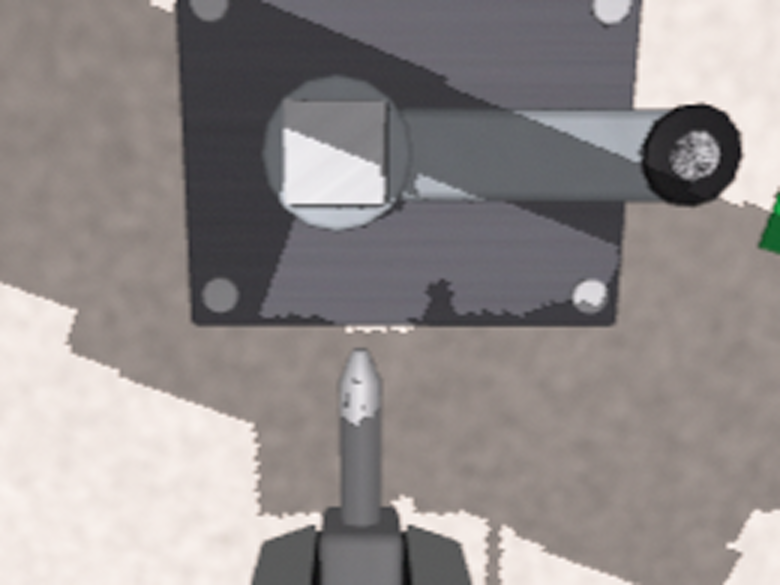

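```bash
python3 - <<'E'
from plan import *
_,W=load("w6")
f=lambda x,y:(200+x/3,50+y/3)
p=np.array([.57,.0431,.1099]);R=Ro.from_euler('xyz',[3.134,-.013,.363])
cs=[onz(W,*f(*q),.076) for q in[(283,100),(388,100),(385,205),(284,205)]]
for x in cs: print(x.round(4))
m=np.mean(cs,0);print("post",m,"side",[np.linalg.norm(cs[i]-cs[i-1]).round(4) for i in range(4)])
e=(cs[1]-cs[0])+(cs[2]-cs[3]);print("yaw",np.arctan2(e[1],e[0]))
e=(cs[0]-cs[3])+(cs[1]-cs[2]);print("yaw2",np.arctan2(e[1],e[0])-np.pi/2)
for z in(.114,.1175,.121):
  t=onz(W,*f(360,350),z);r=onz(W,*f(361,527),z);print(z,t.round(4),r.round(4),np.linalg.norm(t-r),R.inv().apply(t-p),R.inv().apply(r-p), np.arctan2(*(t-r)[1::-1])-np.pi/2)
_,T=load("top0")
bs=[onz(W,*f(*q),.0115) for q in[(221,296),(590,296),(210,2),(612,5)]]
for b in bs: print(b.round(4))
E
```

```text
[0.5204 0.1242 0.076 ]
[0.5417 0.1323 0.076 ]
[0.5491 0.1114 0.076 ]
[0.528  0.1034 0.076 ]
post [0.53479689 0.11785544 0.076     ] side [np.float64(0.0221), np.float64(0.0228), np.float64(0.0222), np.float64(0.0226)]
yaw 0.3630085467577163
yaw2 0.34530075561273166
0.114 [0.5524 0.0856 0.114 ] [0.5655 0.0515 0.114 ] 0.03653558685197051 [-0.00133203 -0.04592569 -0.00446649] [-0.00113233 -0.00939172 -0.0041865 ] 0.3684664746623614
0.1175 [0.5521 0.0862 0.1175] [0.565  0.0528 0.1175] 0.03580378857753031 [-0.00133412 -0.04659831 -0.00797202] [-0.00113841 -0.01079611 -0.00769763] 0.36846647466236115
0.121 [0.5518 0.0868 0.121 ] [0.5644 0.0541 0.121 ] 0.03507199030309014 [-0.0013362  -0.04727093 -0.01147755] [-0.0011445  -0.0122005  -0.01120877] 0.3684664746623607
[0.5162 0.0676 0.0115]
[0.6198 0.1067 0.0115]
[0.488  0.1431 0.0115]
[0.5917 0.1819 0.0115]
```

```bash
python3 - <<'E'
from plan import *
show(); plan([.5651,.0411,.0542],down(.361))
E
```

```text
t6.58 [0.5693 0.0406 0.1095] [ 3.132 -0.01   0.361] F [-0.11 -0.43 -1.22] gap0.168
[[-0.009,-0.005,0.11,0.04,-0.043,0.0],[-0.008,-0.004,0.111,0.04,-0.043,0.0]]
```

>>> {"api": "move_arm", "payload": {
  "rows": [
    [-0.009,-0.004,0.11,0.04,-0.04,0],
    [-0.008,-0.004,0.11,0.04,-0.04,0],
    [0,0,0,0,0,0]
  ]
}}

```text
time: 6.83
tool_pos: [0.5658, 0.0402, 0.0551]
eef_rot: [3.138, -0.003, 0.362]
ft_force: [-1.8, -0.1, -2.0]
finger_gap: 0.165
```

```bash
python3 - <<'E'
from plan import *
show(); plan([.5651,.0411,.0542],down(.361))
E
```

```text
t6.83 [0.5658 0.0402 0.0551] [ 3.138e+00 -3.000e-03  3.620e-01] F [-1.78 -0.12 -1.97] gap0.165
[[-0.001,-0.004,0.004,0.027,-0.024,0.011]]
```

>>> {"api": "move_arm", "payload": {
  "rows": [
    [-0.001,-0.004,0.003,0.03,-0.02,0.01],
    [0,0,0,0,0,0],
    [0,0,0,0,0,0]
  ]
}}

```text
time: 7.08
tool_pos: [0.564, 0.0388, 0.0547]
eef_rot: [-3.141, 0.003, 0.358]
ft_force: [0.4, 0.3, -1.4]
finger_gap: 0.169
```

```bash
python3 - <<'E'
from plan import *
show(); snap("wrist","w7");show(); snap("scene","s7"); show(); crop("w7",220,30,420,230,3,"w7c"); crop("s7",270,180,370,255,8,"s7c")
E
```

```text
t7.08 [0.564  0.0388 0.0547] [-3.141e+00  3.000e-03  3.580e-01] F [ 0.39  0.29 -1.4 ] gap0.169
t7.13 [0.5642 0.0387 0.055 ] [-3.141e+00  2.000e-03  3.580e-01] F [-1.06 -0.53 -1.03] gap0.168
t7.18 [0.5644 0.0389 0.0551] [-3.141e+00  2.000e-03  3.580e-01] F [-0.44 -0.42 -0.03] gap0.169
```

View pics/w7c.png

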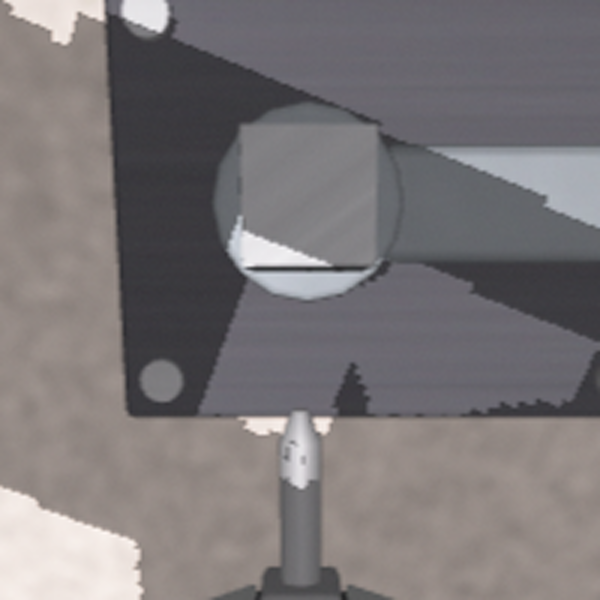

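View pics/s7c.png

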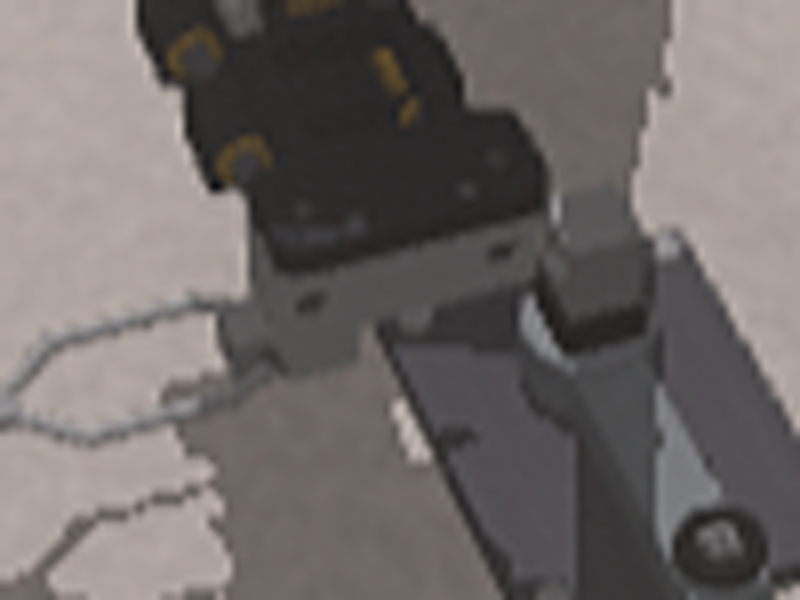

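```bash
python3 - <<'E'
from plan import *
_,W=load("w7")
f=lambda x,y:(220+x/3,30+y/3)
p=np.array([.564,.0388,.0547]);R=Ro.from_euler('xyz',[-3.141,.003,.358])
cs=[onz(W,*f(*q),.076) for q in[(240,123),(378,123),(378,266),(244,266)]]
m=np.mean(cs,0);print("post",m,[np.linalg.norm(cs[i]-cs[i-1]).round(4) for i in range(4)])
ex=np.array([np.cos(.361),np.sin(.361),0]);ey=np.array([-ex[1],ex[0],0])
for z in(.059,.0623,.065):
  t=onz(W,*f(300,412),z);r=onz(W,*f(302,581),z);print(z,t.round(4),np.linalg.norm(t-r).round(4),"tool",R.inv().apply(t-p).round(4),"yaw",np.arctan2(*(t-r)[1::-1])-np.pi/2,"tip rel post x,y",(t-m)@ex,(t-m)@ey,"root",(r-m)@ex)
# second measurement of post height: w6 vs w7
_,V=load("w6"); g=lambda x,y:(200+x/3,50+y/3)
print(tri([ray(W,*f(310,194.5)),ray(V,*g(335,152.5))]))
E
```

```text
post [0.53469809 0.11808754 0.076     ] [np.float64(0.0222), np.float64(0.0221), np.float64(0.0222), np.float64(0.0223)]
0.059 [0.5468 0.0809 0.059 ] 0.0348 tool [-0.0014 -0.0455 -0.0043] yaw 0.36914175878290223 tip rel post x,y -0.001803173787510745 -0.03904568273657942 root -0.001520046861307408
0.0623 [0.5466 0.0815 0.0623] 0.0341 tool [-0.0014 -0.0461 -0.0076] yaw 0.36914175878290245 tip rel post x,y -0.0017946487672628765 -0.03840765344178091 root -0.0015168514846150994
0.065 [0.5464 0.082  0.065 ] 0.0336 tool [-0.0014 -0.0466 -0.0103] yaw 0.3691417587829031 tip rel post x,y -0.0017876737506964425 -0.0378856294733094 root -0.0015142370855031919
(array([0.53473905, 0.11802111, 0.08306959]), [np.float64(9.829162713067662e-05), np.float64(9.829162713072177e-05)])
```

>>> {"api": "move_arm", "payload": {
  "rows": [
    [0.007,-0.04,0.002,0,0,-0.02],
    [0.001,-0.035,0.001,0,0,0],
    [0,0,0.001,0,0,0],
    [0,0,0,0,0,0]
  ]
}}

```text
time: 7.52
tool_pos: [0.5612, 0.0589, 0.0575]
eef_rot: [3.14, -0.004, 0.36]
ft_force: [0.7, 0.3, -1.1]
finger_gap: 0.164
```

```bash
python3 - <<'E'
from plan import *
show(); snap("wrist","w8");show(); crop("w8",240,20,400,220,3,"w8c")
E
```

```text
t7.52 [0.5612 0.0589 0.0575] [ 3.14  -0.004  0.36 ] F [ 0.7   0.29 -1.1 ] gap0.164
t7.57 [0.5612 0.059  0.0576] [ 3.141 -0.004  0.36 ] F [ 0.29  0.72 -0.34] gap0.166
```

View pics/w8c.png

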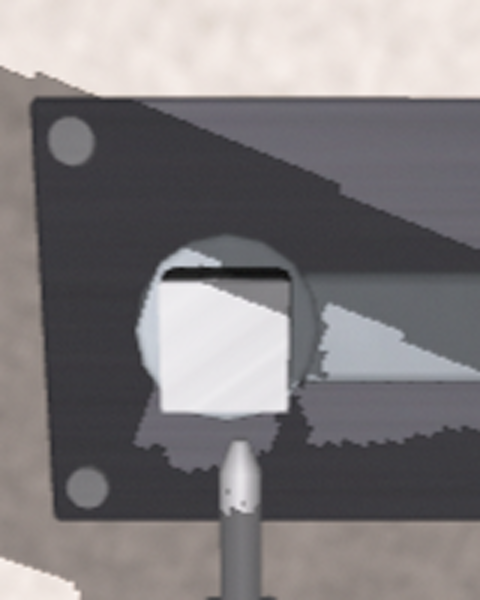

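```bash
cat > lat.py <<'E'
from plan import *
ex=np.array([np.cos(.361),np.sin(.361),0]);ey=np.array([-ex[1],ex[0],0])
def lat(f,m,cs,tip,z,other=None):
    _,W=load(f)
    C=[onz(W,*m(*q),.076) for q in cs]; c=np.mean(C,0)
    t=onz(W,*m(*tip),z); print("post",c.round(4),[float(np.linalg.norm(C[i]-C[i-1]).round(4)) for i in range(4)],"tip rel",((t-c)@ex).round(4),((t-c)@ey).round(4))
    if other: r=onz(W,*m(*other),z); print("other rel",((r-c)@ex).round(4),"yaw",np.arctan2(*(t-r)[1::-1])-np.pi/2)
E
python3 - <<'E'
from lat import *
lat("w8",lambda x,y:(240+x/3,20+y/3),[(161,282),(290,282),(289,412),(161,412)],(239,441),.065,(241,590))
show(); plan([.5612-.0012,.059-.0004,.0544],down(.36),n=1)
E
```

```text
post [0.5347 0.1179 0.076 ] [0.022, 0.0217, 0.022, 0.0224] tip rel 0.0024 -0.0183
other rel 0.0027 yaw 0.37233390650158404
t7.57 [0.5612 0.059  0.0576] [ 3.141 -0.004  0.36 ] F [ 0.29  0.72 -0.34] gap0.166
[[-0.005,0.0,0.013,0.009,-0.035,-0.003]]
```

>>> {"api": "move_arm", "payload": {
  "rows": [
    [-0.01,0,0.013,0,-0.03,0.07],
    [0,0,0.001,0,0,0]
  ]
}}

```text
time: 7.73
tool_pos: [0.5589, 0.0584, 0.0543]
eef_rot: [3.14, -0.001, 0.351]
ft_force: [0.4, -0.6, -2.0]
finger_gap: 0.163
```

```bash
python3 - <<'E'
from plan import *
show(); snap("wrist","w9");show(); crop("w9",240,20,400,220,3,"w9c")
E
```

```text
t7.73 [0.5589 0.0584 0.0543] [ 3.14e+00 -1.00e-03  3.51e-01] F [ 0.38 -0.57 -2.04] gap0.163
t7.78 [0.5593 0.0584 0.0545] [ 3.14e+00 -2.00e-03  3.52e-01] F [-0.19 -0.54 -1.1 ] gap0.166
```

View pics/w9c.png

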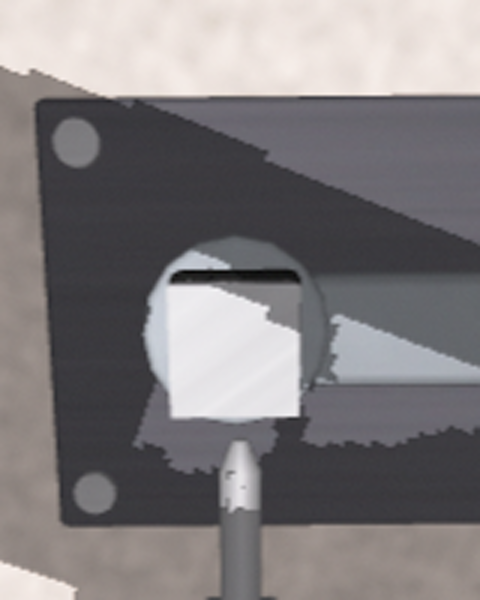

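```bash
python3 - <<'E'
from lat import *
lat("w9",lambda x,y:(240+x/3,20+y/3),[(169,285),(300,285),(299,416),(170,416)],(239,441),.062,(241,590))
show()
E
```

```text
post [0.5346 0.118  0.076 ] [0.0218, 0.0216, 0.0218, 0.0222] tip rel 0.0006 -0.018
other rel 0.0007 yaw 0.36398917817695975
t7.78 [0.5593 0.0584 0.0545] [ 3.14e+00 -2.00e-03  3.52e-01] F [-0.19 -0.54 -1.1 ] gap0.166
```

>>> {"api": "move_arm", "payload": {
  "rows": [
    [-0.003,-0.03,0.004,0,0,0],
    [0,-0.004,0.001,0,0,0]
  ]
}}

```text
time: 7.95
tool_pos: [0.5554, 0.0661, 0.053]
eef_rot: [3.14, -0.002, 0.35]
ft_force: [-1.0, 0.3, -1.9]
finger_gap: 0.169
```

```bash
python3 - <<'E'
from plan import *
show(); snap("wrist","w10");show(); crop("w10",240,20,400,220,3,"w10c")
E
```

```text
t7.95 [0.5554 0.0661 0.053 ] [ 3.14e+00 -2.00e-03  3.50e-01] F [-0.99  0.25 -1.88] gap0.169
t8.00 [0.5557 0.0658 0.053 ] [ 3.139e+00 -2.000e-03  3.500e-01] F [-0.75  0.62 -1.74] gap0.168
```

View pics/w10c.png

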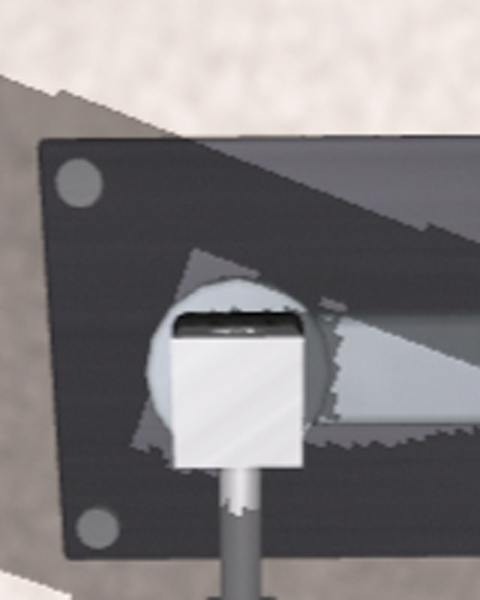

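```bash
python3 - <<'E'
from lat import *
lat("w10",lambda x,y:(240+x/3,20+y/3),[(172,336),(303,336),(302,467),(173,467)],(240.5,490),.061,(241.5,590))
E
```

```text
post [0.5345 0.118  0.076 ] [0.0223, 0.0218, 0.0223, 0.0223] tip rel 0.0003 -0.019
other rel 0.0003 yaw 0.3597745654186004
```

Lateral 0.3 mm; go in.

>>> {"api": "move_arm", "payload": {
  "rows": [
    [-0.001,-0.02,-0.003,0,0,0],
    [0,-0.02,0,0,0,0]
  ]
}}

```text
time: 8.17
tool_pos: [0.5519, 0.075, 0.0537]
eef_rot: [3.139, -0.002, 0.349]
ft_force: [-0.1, 0.9, -1.1]
finger_gap: 0.165
```

```bash
python3 - <<'E'
from lat import *
show(); p,R,o=pose(); t=p+R.apply([-.0014,-.0461,-.0076]); c=np.array([.5346,.118,.062]); print((t-c)@ex,(t-c)@ey,t[2])
E
```

```text
t8.17 [0.5519 0.075  0.0537] [ 3.139e+00 -2.000e-03  3.490e-01] F [-0.13  0.86 -1.1 ] gap0.165
0.00013920796925235708 -0.00020294355770849877 0.06113428914072827
```

>>> {"api": "move_arm", "payload": {
  "rows": [
    [0,-0.03,-0.002,0,0,0],
    [0,-0.03,0,0,0,0]
  ]
}}

```text
time: 8.33
tool_pos: [0.5465, 0.09, 0.0543]
eef_rot: [3.139, -0.002, 0.349]
ft_force: [0.2, 0.6, -1.0]
finger_gap: 0.168
```

```bash
python3 - <<'E'
from lat import *
show(); p,R,o=pose(); t=p+R.apply([-.0014,-.0461,-.0076]); c=np.array([.5346,.118,.062]); print((t-c)@ex,(t-c)@ey,t[2])
E
```

```text
t8.33 [0.5465 0.09   0.0543] [ 3.139e+00 -2.000e-03  3.490e-01] F [ 0.18  0.55 -0.96] gap0.168
0.00041216565851094687 0.01572318310742454 0.061722728829592365
```

>>> {"api": "move_arm", "payload": {
  "rows": [
    [-0.001,-0.02,0,0,0,0],
    [0,-0.01,0,0,0,0]
  ]
}}

```text
time: 8.5
tool_pos: [0.544, 0.0963, 0.0544]
eef_rot: [3.133, -0.002, 0.35]
ft_force: [5.4, -12.3, -3.9]
finger_gap: 0.166
```

```bash
python3 - <<'E'
from lat import *
show(); p,R,o=pose(); t=p+R.apply([-.0014,-.0461,-.0076]); c=np.array([.5346,.118,.062]); print((t-c)@ex,(t-c)@ey,t[2])
E
```

```text
t8.50 [0.544  0.0963 0.0544] [ 3.133e+00 -2.000e-03  3.500e-01] F [  5.39 -12.3   -3.86] gap0.166
0.00020078312009461313 0.022521841099104642 0.061559224336821566
```

>>> {"api": "move_arm", "payload": {
  "rows": [
    [0,0,0,0,0,0],
    [0,0,0,0,0,0],
    [0,0,0,0,0,0],
    [0,0,0,0,0,0]
  ],
  "jaw": 0.2
}}

```text
time: 8.83
tool_pos: [0.5445, 0.0977, 0.0559]
eef_rot: [3.131, -0.005, 0.352]
ft_force: [0.3, 0.7, -0.5]
finger_gap: 0.39
```

```bash
python3 - <<'E'
from lat import *
show(); snap("wrist","w11");show(); crop("w11",220,20,420,260,2.5,"w11c")
snap("scene","s11"); crop("s11",270,180,370,255,8,"s11c"); 
E
```

```text
t8.83 [0.5445 0.0977 0.0559] [ 3.131 -0.005  0.352] F [ 0.27  0.71 -0.55] gap0.390
t8.88 [0.5446 0.0977 0.056 ] [ 3.131 -0.005  0.352] F [ 1.22 -0.34 -0.35] gap0.398
```

View pics/w11c.png

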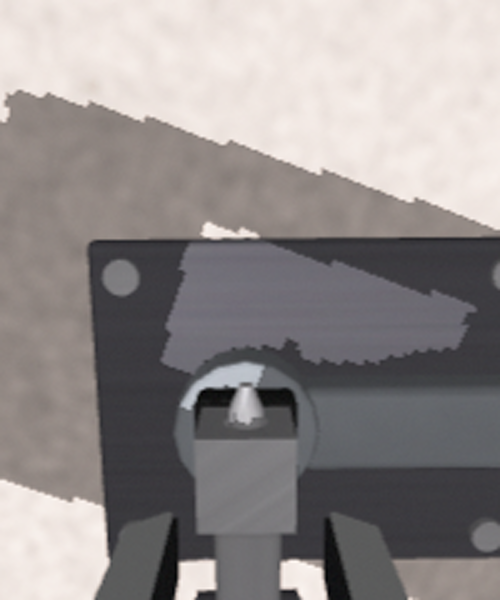

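View pics/s11c.png

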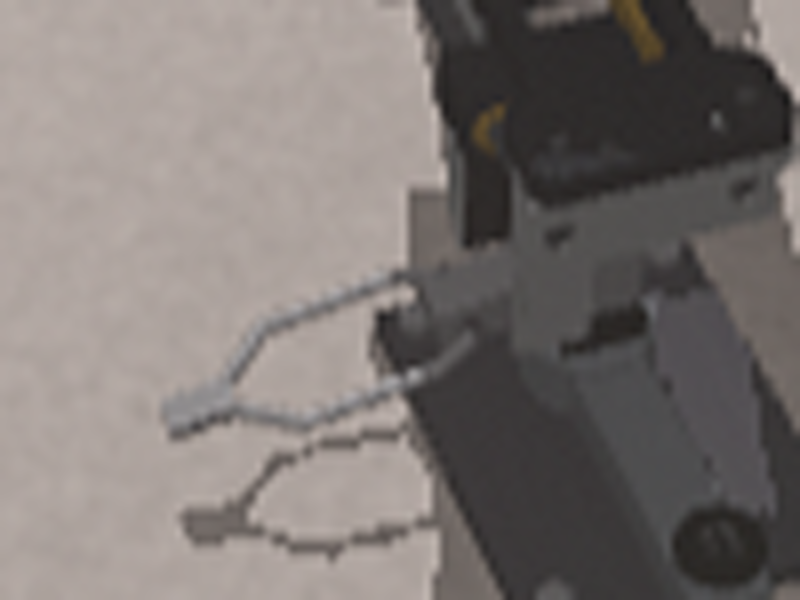

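>>> {"api": "move_arm", "payload": {
  "rows": [
    [0,0,-0.04,0.03,0,0],
    [0,0,-0.1,0.03,0,0],
    [0,0,-0.12,0,0,0],
    [0,0,-0.12,0,0,0],
    [0,0,-0.1,0,0,0]
  ]
}}

```text
time: 9.35
tool_pos: [0.5388, 0.0975, 0.174]
eef_rot: [-3.138, 0.012, 0.352]
ft_force: [0.4, 0.2, 0.1]
finger_gap: 0.399
```

>>> {"api": "move_arm", "payload": {
  "rows": [
    [0,0.1,-0.05,0,0,0],
    [0,0.15,0,0,0,0],
    [0,0.15,0,0,0,0],
    [0,0.15,0,0,0,0],
    [0,0.15,0,0,0,0]
  ]
}}

```text
time: 9.77
tool_pos: [0.6054, -0.0641, 0.2046]
eef_rot: [3.141, -0.013, 0.366]
ft_force: [-0.1, 0.0, 0.1]
finger_gap: 0.399
```

```bash
python3 - <<'E'
from lat import *
show(); snap("wrist","w12");snap("scene","s12");snap("top","t12"); crop("s12",270,180,370,255,8,"s12c"); crop("t12",260,140,360,215,8,"t12c")
E
```

```text
t9.77 [ 0.6054 -0.0641  0.2046] [ 3.141 -0.013  0.366] F [-0.08  0.01  0.12] gap0.399
```

View pics/w12.png

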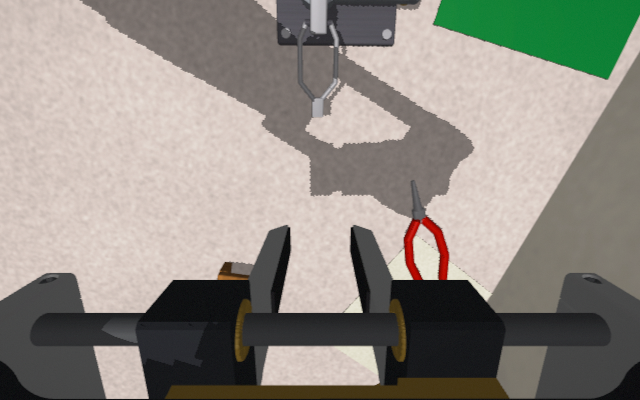

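View pics/s12c.png

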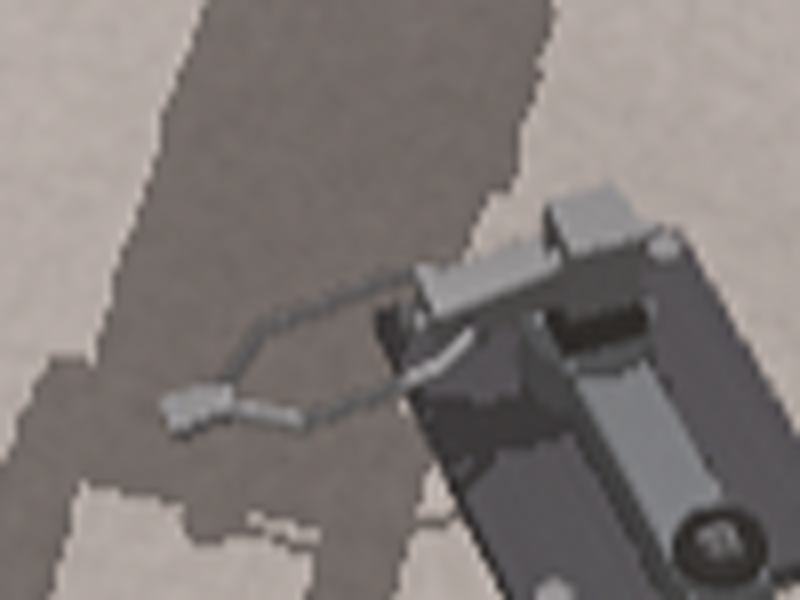

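View pics/t12c.png

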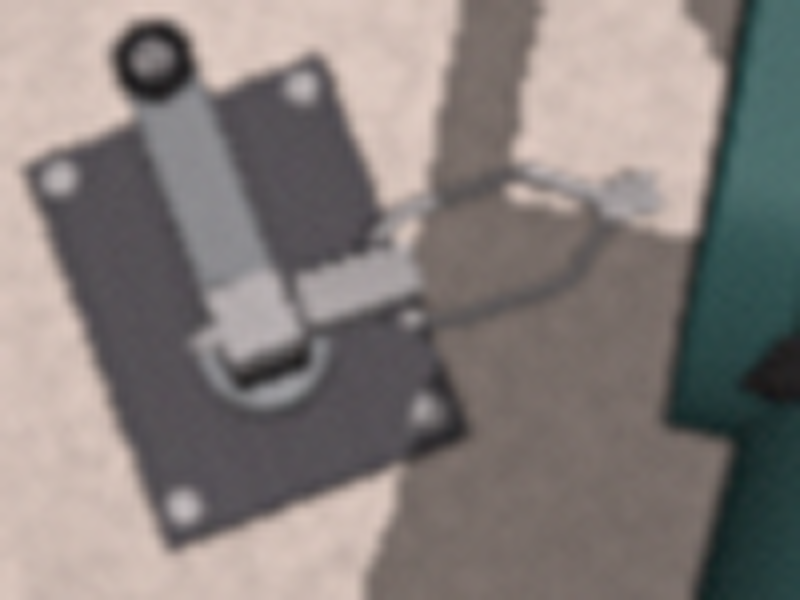

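```bash
python3 - <<'E'
from lat import *
W=load("w12")[1];S=load("s12")[1];T=load("t12")[1]
r=[ray(W,318,107),ray(S,270+200/8,180+405/8),ray(T,260+632/8,140+193/8)]
c=np.array([.5346,.118,.062])
for k in([0,1,2],[0,1],[1,2],[0,2]):
    x,e=tri([r[i] for i in k]); print(k,x.round(4),np.round(e,4),"rel",((x-c)@ex).round(4),((x-c)@ey).round(4))
g=lambda x,y:(260+x/8,140+y/8)
E
```

```text
[0, 1, 2] [0.5774 0.0087 0.0406] [0.0012 0.0025 0.0026] rel 0.0015 -0.1173
[0, 1] [0.5761 0.0098 0.0383] [0.0012 0.0012] rel 0.0006 -0.1159
[1, 2] [0.5783 0.0088 0.0411] [0.0024 0.0024] rel 0.0023 -0.1176
[0, 2] [0.5759 0.0078 0.0524] [0.0009 0.0009] rel -0.0003 -0.1177
```

>>> {"api": "move_arm", "payload": {
  "rows": [
    [0,0,0,0.9,0,0],
    [0,0,0,0.9,0,0],
    [0,0,0,0.9,0,0],
    [0,0,0,0.9,0,0]
  ],
  "jaw": 1,
  "newtons": 20
}}

```text
time: 10.25
tool_pos: [0.604, -0.0553, 0.2118]
eef_rot: [-2.695, -0.022, 0.375]
ft_force: [1.1, -0.3, 0.3]
finger_gap: 0.151
```

```bash
python3 - <<'E'
from lat import *
show(); p,R,o=pose(); print(o["joints"].round(3)); z=R.apply([0,0,1]); print(z.round(3), np.degrees(np.arctan2(z@ey,-z[2])),z@ex)
E
```

```text
t10.25 [ 0.604  -0.0553  0.2118] [-2.695 -0.022  0.375] F [ 1.15 -0.33  0.32] gap0.151
[-0.378  0.393  1.056  0.365  1.97  -0.663]
[-0.14   0.409 -0.902] 25.63323686972809 0.013278847484211969
```

>>> {"api": "move_arm", "payload": {
  "rows": [
    [0,0,0,0.9,0,0],
    [0,0,0,0.9,0,0],
    [0,0,0,0.9,0,0],
    [0,0,0,0.9,0,0],
    [0,0,0,0.9,0,0]
  ]
}}

```text
time: 10.67
tool_pos: [0.6043, -0.0513, 0.2215]
eef_rot: [-2.135, -0.033, 0.385]
ft_force: [0.2, 1.0, -0.8]
finger_gap: 0.002
```

```bash
python3 - <<'E'
from lat import *
show(); p,R,o=pose(); print(o["joints"].round(3)); z=R.apply([0,0,1]); print(z.round(3), np.degrees(np.arctan2(z@ey,-z[2])),z@ex, R.apply([1,0,0]).round(3))
E
```

```text
t10.67 [ 0.6043 -0.0513  0.2215] [-2.135 -0.033  0.385] F [ 0.16  1.04 -0.78] gap0.002
[-0.505  0.671  0.889  0.802  2.28  -0.594]
[-0.301  0.79  -0.535] 57.672436404203275 -0.0025452188944688594 [0.926 0.375 0.033]
```

```bash
cat >> lat.py <<'E'
c0=np.array([.5346,.118,0])
def hd(x,y,z): return c0+ex*x+ey*y+np.array([0,0,z])
def rel(p): d=np.array(p)-c0; return np.array([d@ex,d@ey,p[2]]).round(4)
def tilt(deg,yaw=.361): return down(yaw)*Ro.from_rotvec([np.radians(deg),0,0])
def st():
    show(); p,R,o=pose(); z=R.apply([0,0,1]); print("rel",rel(p),"tilt",np.degrees(np.arctan2(z@ey,-z[2])).round(1),"corner",rel(p+R.apply([0,-.008,0])))
E
python3 - <<'E'
from lat import *
st(); plan(hd(.0005,-.170,.04),tilt(58))
E
```

```text
t10.67 [ 0.6043 -0.0513  0.2215] [-2.135 -0.033  0.385] F [ 0.16  1.04 -0.78] gap0.002
rel [ 0.0054 -0.183   0.2215] tilt 57.7 corner [ 0.0051 -0.1787  0.2282]
[[-0.008,0.117,0.086,0.009,0.004,0.068],[-0.008,0.117,0.086,0.01,0.005,0.068],[-0.007,0.117,0.086,0.009,0.004,0.068],[-0.006,0.117,0.086,0.01,0.005,0.068],[-0.004,0.118,0.087,0.009,0.004,0.067]]
```

>>> {"api": "move_arm", "payload": {
  "rows": [
    [-0.008,0.117,0.086,0.01,0,0.07],
    [-0.008,0.117,0.086,0.01,0,0.07],
    [-0.007,0.117,0.086,0.01,0,0.07],
    [-0.006,0.117,0.086,0.01,0,0.07]
  ]
}}

```text
time: 11.0
tool_pos: [0.5993, -0.0427, 0.0759]
eef_rot: [-2.131, -0.012, 0.369]
ft_force: [0.5, -0.2, 0.2]
finger_gap: 0.004
```

```bash
python3 - <<'E'
from lat import *
st(); plan(hd(.0005,-.160,.02),tilt(58));snap("wrist","w13"); snap("scene","s13"); crop("s13",230,170,370,275,5.5,"s13c");st()
E
```

```text
t11.00 [ 0.5993 -0.0427  0.0759] [-2.131 -0.012  0.369] F [ 0.49 -0.18  0.17] gap0.004
rel [ 0.0038 -0.1732  0.0759] tilt 57.9 corner [ 0.0037 -0.169   0.0826]
[[-0.008,0.08,0.082,0.007,0.002,0.059],[-0.007,0.081,0.082,0.007,0.003,0.058]]
t11.10 [ 0.5961 -0.0409  0.0708] [-2.121e+00 -1.000e-03  3.690e-01] F [-0.56 -0.05 -0.47] gap0.006
rel [ 0.0014 -0.1704  0.0708] tilt 58.5 corner [ 0.0013 -0.1662  0.0777]
```

View pics/w13.png

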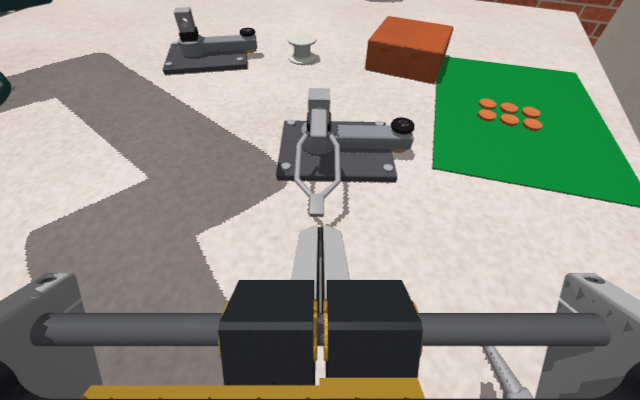

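View pics/s13c.png

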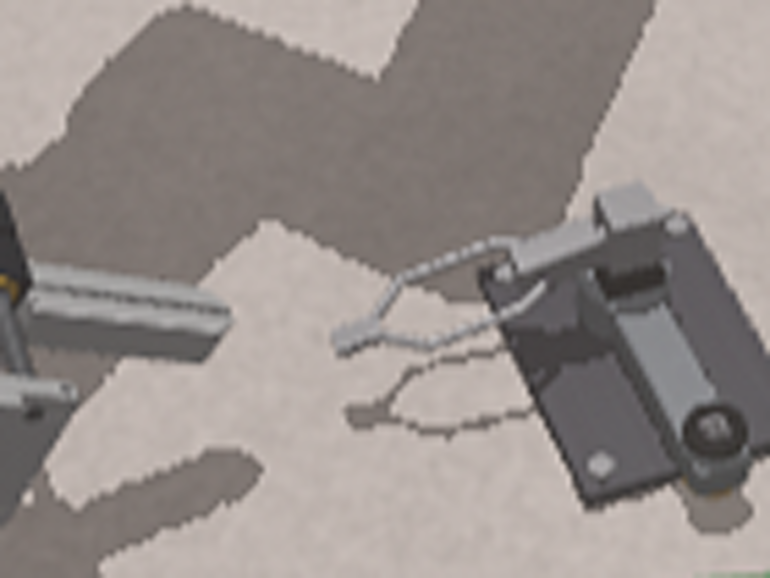

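```bash
python3 - <<'E'
from lat import *
W=load("w13")[1];S=load("s13")[1];V=load("w12")[1]
r=[ray(W,317,204),ray(S,230+358/5.5,170+335/5.5),ray(V,318,107)]
for k in([0,1,2],[0,1],[0,2]):
    x,e=tri([r[i] for i in k]); print(rel(x),np.round(e,4))
st(); plan(hd(.000,-.150,.02),tilt(58))
E
```

```text
[ 0.0006 -0.1155  0.0387] [0.0012 0.0014 0.0016]
[ 0.0003 -0.1139  0.0373] [0.0008 0.0008]
[ 1.00e-04 -1.17e-01  4.21e-02] [0.0002 0.0002]
t11.10 [ 0.5961 -0.0409  0.0708] [-2.121e+00 -1.000e-03  3.690e-01] F [-0.56 -0.05 -0.47] gap0.006
rel [ 0.0014 -0.1704  0.0708] tilt 58.5 corner [ 0.0013 -0.1662  0.0777]
[[-0.002,0.065,0.088,-0.036,0.027,0.02],[-0.003,0.065,0.088,-0.036,0.028,0.019]]
```

>>> {"api": "move_arm", "payload": {
  "rows": [
    [-0.002,0.065,0.08,-0.03,0.02,0.02],
    [-0.003,0.065,0.08,-0.03,0.02,0.02],
    [0,0,0,0,0,0]
  ]
}}

```text
time: 11.35
tool_pos: [0.5908, -0.0235, 0.0276]
eef_rot: [-2.13, -0.005, 0.366]
ft_force: [-0.8, 0.5, -0.8]
finger_gap: 0.005
```

```bash
python3 - <<'E'
from lat import *
st(); plan(hd(.000,-.121,.018),tilt(58))
E
```

```text
t11.35 [ 0.5908 -0.0235  0.0276] [-2.13  -0.005  0.366] F [-0.76  0.54 -0.82] gap0.005
rel [ 0.0026 -0.1522  0.0276] tilt 58.0 corner [ 0.0026 -0.148   0.0344]
[[-0.01,-0.034,0.126,0.003,0.015,0.061]]
```

>>> {"api": "move_arm", "payload": {
  "rows": [
    [-0.008,0.036,0.022,0,0,0.05],
    [0,0,0,0,0,0],
    [0,0,0,0,0,0]
  ]
}}

```text
time: 11.6
tool_pos: [0.592, -0.0242, 0.0239]
eef_rot: [-2.134, -0.008, 0.366]
ft_force: [0.3, -0.0, 0.6]
finger_gap: 0.008
```

```bash
python3 - <<'E'
from lat import *
st(); plan(hd(.000,-.121,.018),tilt(58))
E
```

```text
t11.60 [ 0.592  -0.0242  0.0239] [-2.134 -0.008  0.366] F [ 0.3  -0.04  0.65] gap0.008
rel [ 0.0035 -0.1533  0.0239] tilt 57.7 corner [ 0.0034 -0.149   0.0307]
[[-0.013,-0.049,0.122,0.041,0.002,0.077]]
```

>>> {"api": "move_arm", "payload": {
  "rows": [
    [-0.014,0.03,0.03,0.03,0,0.07],
    [-0.004,0.01,0.02,0,0,0.02]
  ]
}}

```text
time: 11.77
tool_pos: [0.5885, -0.0225, 0.0121]
eef_rot: [-2.137, -0.005, 0.36]
ft_force: [-0.1, 0.4, -0.3]
finger_gap: 0.006
```

```bash
python3 - <<'E'
from lat import *
st(); plan(hd(.000,-.121,.018),tilt(58))
E
```

```text
t11.77 [ 0.5885 -0.0225  0.0121] [-2.137 -0.005  0.36 ] F [-0.12  0.42 -0.32] gap0.006
rel [ 0.0008 -0.1505  0.0121] tilt 57.6 corner [ 0.0008 -0.1462  0.0189]
[[-0.003,-0.083,0.087,0.063,-0.03,0.028]]
```

>>> {"api": "move_arm", "payload": {
  "rows": [
    [-0.002,-0.035,0.046,0.03,0,0],
    [-0.002,-0.035,0.046,0.03,0,0]
  ]
}}

```text
time: 11.93
tool_pos: [0.5783, 0.0022, 0.0143]
eef_rot: [-2.132, -0.006, 0.356]
ft_force: [-0.3, 0.5, 0.5]
finger_gap: 0.006
```

```bash
python3 - <<'E'
from lat import *
st(); snap("wrist","w14"); snap("scene","s14"); crop("s14",230,170,370,275,5.5,"s14c");crop("w14",220,120,420,270,4,"w14c");st()
E
```

```text
t11.93 [0.5783 0.0022 0.0143] [-2.132 -0.006  0.356] F [-0.34  0.47  0.5 ] gap0.006
rel [-0.     -0.1238  0.0143] tilt 57.9 corner [-1.000e-04 -1.195e-01  2.110e-02]
t12.03 [0.5774 0.0036 0.0146] [-2.131 -0.005  0.358] F [-0.3  -0.68  0.74] gap0.006
rel [-0.0003 -0.1222  0.0146] tilt 57.9 corner [-0.0004 -0.1179  0.0214]
```

View pics/w14c.png

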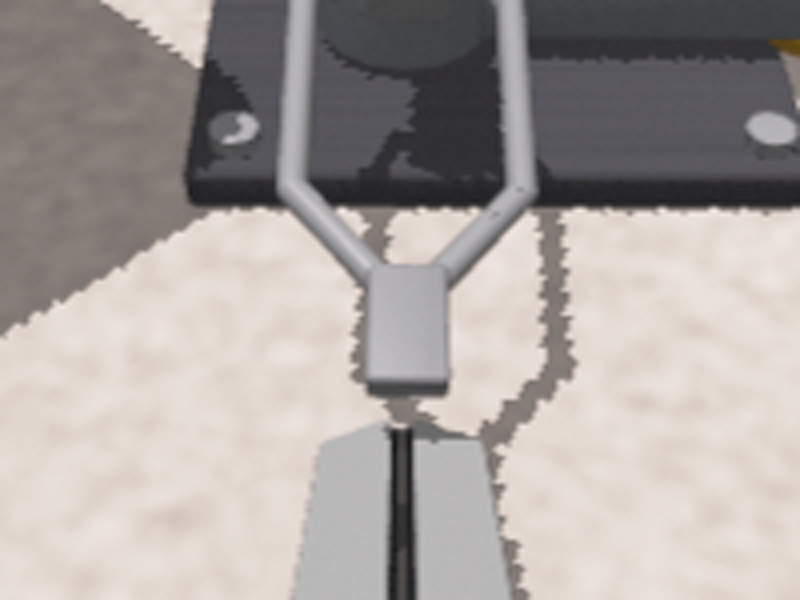

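View pics/s14c.png

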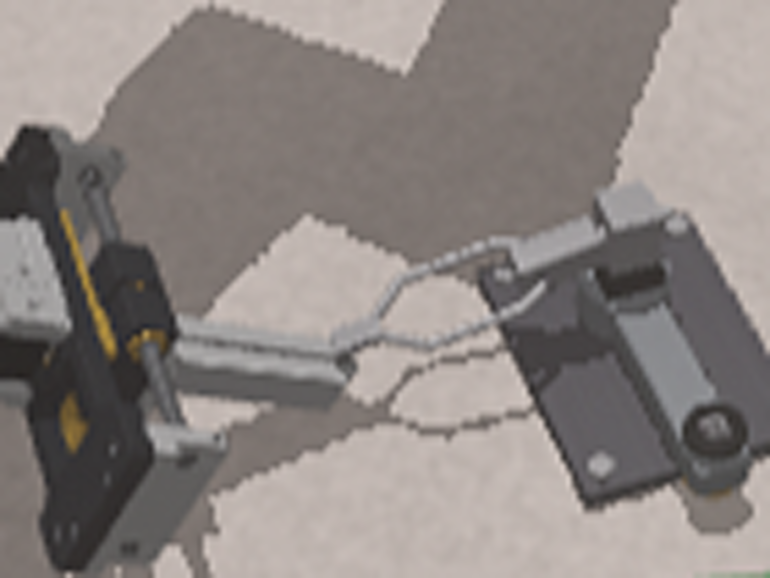

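```bash
cat >> lat.py <<'E'
def path(ws,per=1,t=58):
    p=R=None
    for y,z in ws: p,R=plan(hd(-.0005+.0015,y-.0043,z-.0068),tilt(t),p0=p,R0=R,n=per)
E
python3 - <<'E'
from lat import *
st(); path([(-.114,.035),(-.112,.0475),(-.108,.070),(-.103,.0945)])
E
```

```text
t12.03 [0.5774 0.0036 0.0146] [-2.131 -0.005  0.358] F [-0.3  -0.68  0.74] gap0.006
rel [-0.0003 -0.1222  0.0146] tilt 57.9 corner [-0.0004 -0.1179  0.0214]
[[0.006,-0.054,-0.016,0.01,-0.041,0.023]]
[[0.0,-0.047,-0.019,0.0,0.0,0.0]]
[[0.0,-0.085,-0.035,0.0,0.0,0.0]]
[[0.0,-0.093,-0.035,0.0,0.0,0.0]]
```

>>> {"api": "move_arm", "payload": {
  "rows": [
    [0.004,-0.05,-0.015,0,-0.03,0.02],
    [0,-0.045,-0.018,0,0,0]
  ]
}}

```text
time: 12.2
tool_pos: [0.5753, 0.009, 0.0383]
eef_rot: [-2.128, 0.003, 0.359]
ft_force: [0.2, 0.3, -0.1]
finger_gap: 0.005
```

```bash
python3 - <<'E'
from lat import *
st(); snap("wrist","w15"); crop("w15",220,120,420,270,4,"w15c");st();path([(-.112,.0475),(-.108,.070),(-.103,.0945)])
E
```

```text
t12.20 [0.5753 0.009  0.0383] [-2.128  0.003  0.359] F [ 0.2   0.27 -0.1 ] gap0.005
rel [-0.0004 -0.1163  0.0383] tilt 58.1 corner [-0.0003 -0.1121  0.0451]
t12.25 [0.5762 0.0087 0.041 ] [-2.13 -0.    0.36] F [ 1.26 -0.33  1.85] gap0.009
rel [ 0.0004 -0.1169  0.041 ] tilt 57.9 corner [ 0.0004 -0.1127  0.0477]
[[0.003,0.0,0.003,0.008,-0.01,-0.005]]
[[0.0,-0.085,-0.035,0.0,0.0,0.0]]
[[0.0,-0.094,-0.034,0.0,0.0,0.0]]
```

View pics/w15c.png

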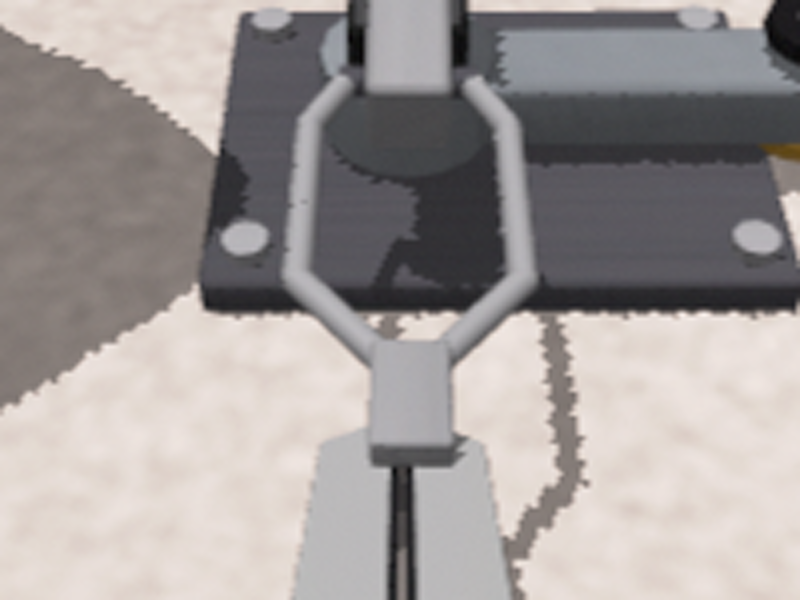

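>>> {"api": "move_arm", "payload": {
  "rows": [
    [0.002,-0.045,-0.015,0,0,0],
    [0,-0.045,-0.018,0,0,0],
    [0,-0.045,-0.018,0,0,0]
  ]
}}

```text
time: 12.5
tool_pos: [0.5745, 0.0149, 0.0792]
eef_rot: [-2.131, -0.0, 0.358]
ft_force: [-1.0, 0.1, -0.6]
finger_gap: 0.009
```

```bash
python3 - <<'E'
from lat import *
st(); snap("wrist","w16"); crop("w16",220,120,420,270,4,"w16c");st();path([(-.103,.0945),(-.094,.107),(-.086,.1145),(-.070,.125),(-.055,.131)])
E
```

```text
t12.50 [0.5745 0.0149 0.0792] [-2.131 -0.     0.358] F [-1.    0.07 -0.59] gap0.009
rel [ 0.0009 -0.1106  0.0792] tilt 57.9 corner [ 0.0009 -0.1063  0.086 ]
t12.55 [0.5756 0.0149 0.0825] [-2.134 -0.005  0.359] F [1.14 0.44 1.91] gap0.007
rel [ 0.002  -0.1109  0.0825] tilt 57.8 corner [ 0.0019 -0.1066  0.0893]
[[-0.004,-0.025,0.001,0.036,-0.033,0.026]]
[[0.0,-0.062,0.004,0.0,0.0,0.0]]
[[0.0,-0.042,0.011,0.0,0.0,0.0]]
[[0.0,-0.07,0.032,0.0,0.0,0.0]]
[[0.0,-0.052,0.039,0.0,0.0,0.0]]
```

View pics/w16c.png

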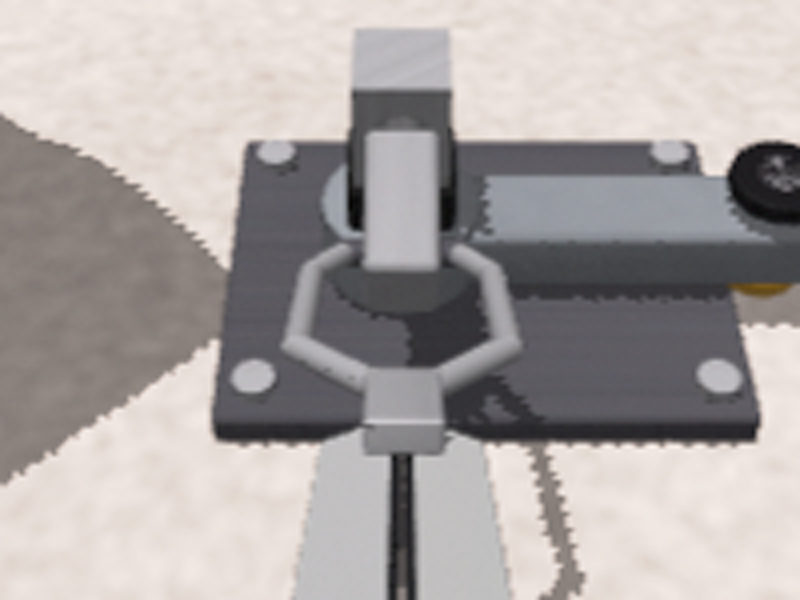

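>>> {"api": "move_arm", "payload": {
  "rows": [
    [-0.004,-0.03,0,0,-0.02,0.02],
    [0,-0.06,0.004,0,0,0],
    [0,-0.04,0.012,0,0,0]
  ]
}}

```text
time: 12.8
tool_pos: [0.5676, 0.0334, 0.1103]
eef_rot: [-2.136, -0.002, 0.358]
ft_force: [-0.1, 0.1, 0.4]
finger_gap: 0.005
```

```bash
python3 - <<'E'
from lat import *
st(); snap("wrist","w17"); crop("w17",220,120,420,270,4,"w17c");st();path([(-.086,.1145),(-.070,.125),(-.055,.131)])
E
```

```text
t12.80 [0.5676 0.0334 0.1103] [-2.136e+00 -2.000e-03  3.580e-01] F [-0.09  0.07  0.38] gap0.005
rel [ 0.001  -0.0908  0.1103] tilt 57.6 corner [ 0.001  -0.0865  0.1171]
t12.85 [0.5674 0.0346 0.1116] [-2.136 -0.004  0.36 ] F [0.   0.5  0.97] gap0.007
rel [ 0.0012 -0.0896  0.1116] tilt 57.6 corner [ 0.0012 -0.0853  0.1184]
[[-0.001,0.015,0.006,0.058,-0.025,0.022]]
[[0.0,-0.07,0.032,0.0,0.0,0.0]]
[[0.0,-0.052,0.038,0.0,0.0,0.0]]
```

View pics/w17c.png

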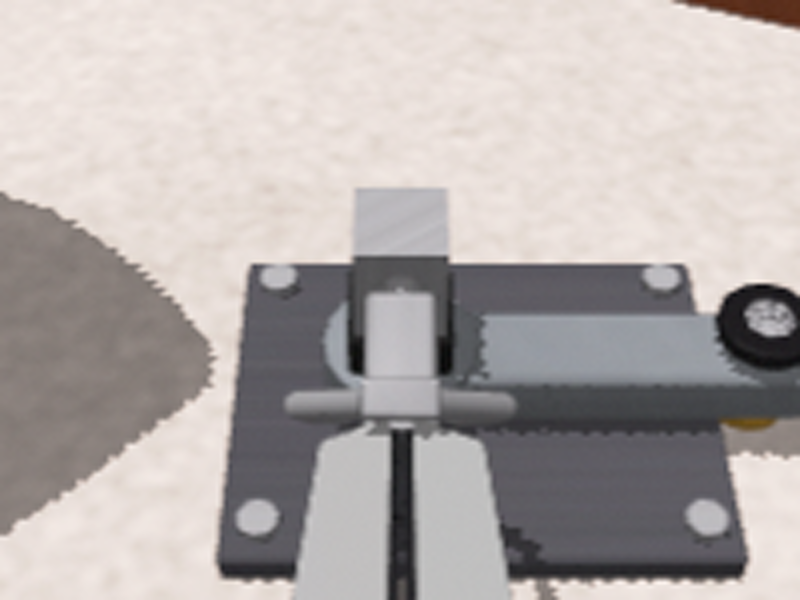

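>>> {"api": "move_arm", "payload": {
  "rows": [
    [-0.001,-0.04,0.04,0,0,0.02],
    [0,-0.04,0.04,0,0,0]
  ]
}}

```text
time: 13.02
tool_pos: [0.5577, 0.06, 0.1179]
eef_rot: [-2.138, -0.002, 0.356]
ft_force: [0.8, -0.6, 0.5]
finger_gap: 0.004
```

```bash
python3 - <<'E'
from lat import *
st(); snap("wrist","w18"); crop("w18",220,120,420,270,4,"w18c");snap("scene","s18"); crop("s18",230,150,370,255,5.5,"s18c");st()
E
```

```text
t13.02 [0.5577 0.06   0.1179] [-2.138e+00 -2.000e-03  3.560e-01] F [ 0.78 -0.58  0.46] gap0.004
rel [ 0.0011 -0.0624  0.1179] tilt 57.5 corner [ 0.0011 -0.0581  0.1246]
t13.12 [0.5569 0.0612 0.1181] [-2.137e+00 -2.000e-03  3.590e-01] F [-1.15 -1.35  0.23] gap0.004
rel [ 0.0008 -0.0611  0.1181] tilt 57.5 corner [ 0.0008 -0.0568  0.1248]
```

View pics/w18c.png

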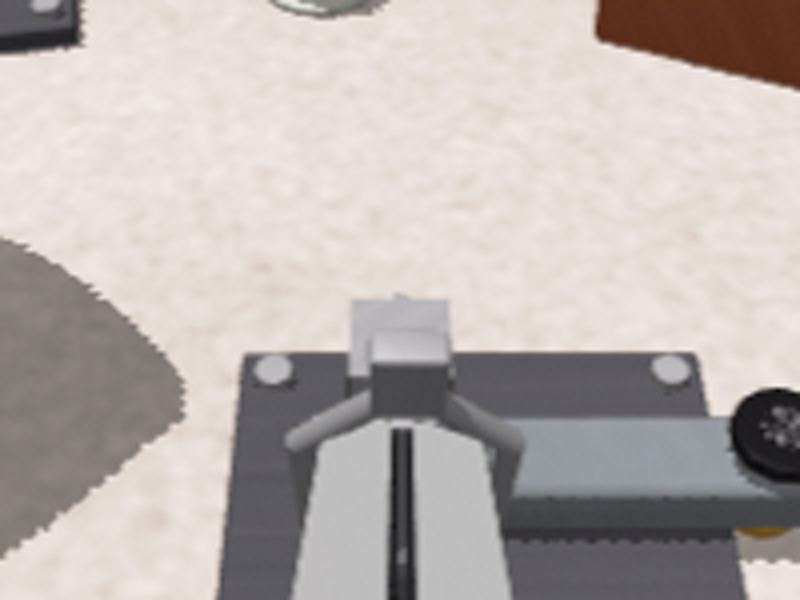

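View pics/s18c.png

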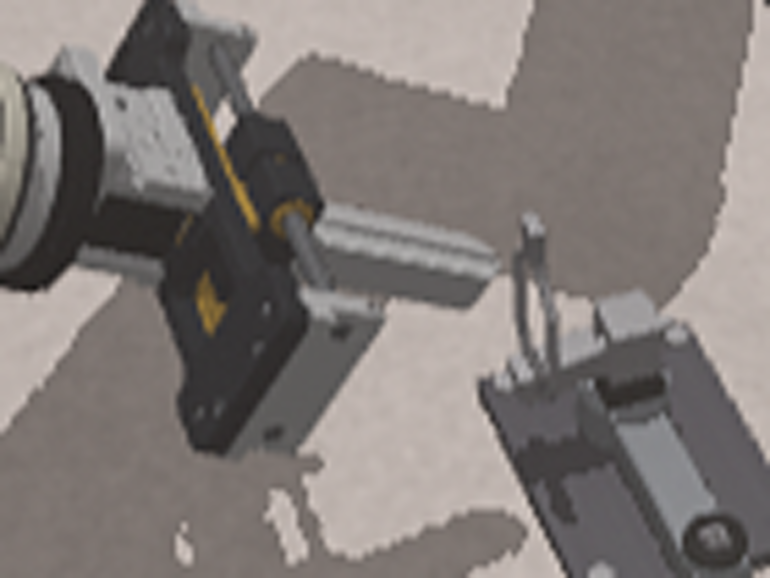

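>>> {"api": "move_arm", "payload": {
  "rows": [
    [0,0,0,0,0,0],
    [0,0,0,0,0,0],
    [0,0,0,0,0,0]
  ]
}}

```text
time: 13.37
tool_pos: [0.5564, 0.0613, 0.117]
eef_rot: [-2.137, -0.0, 0.359]
ft_force: [0.1, -0.4, -0.2]
finger_gap: 0.004
```

```bash
python3 - <<'E'
from lat import *
st(); snap("wrist","w19"); crop("w19",220,120,420,270,4,"w19c");snap("scene","s19"); crop("s19",230,150,370,255,5.5,"s19c");st()
E
```

```text
t13.37 [0.5564 0.0613 0.117 ] [-2.137 -0.     0.359] F [ 0.06 -0.36 -0.19] gap0.004
rel [ 0.0003 -0.0608  0.117 ] tilt 57.5 corner [ 0.0004 -0.0565  0.1238]
t13.47 [0.5565 0.0611 0.117 ] [-2.137 -0.     0.359] F [ 0.77 -0.06 -0.41] gap0.004
rel [ 0.0004 -0.0609  0.117 ] tilt 57.6 corner [ 0.0004 -0.0566  0.1237]
```

View pics/w19c.png

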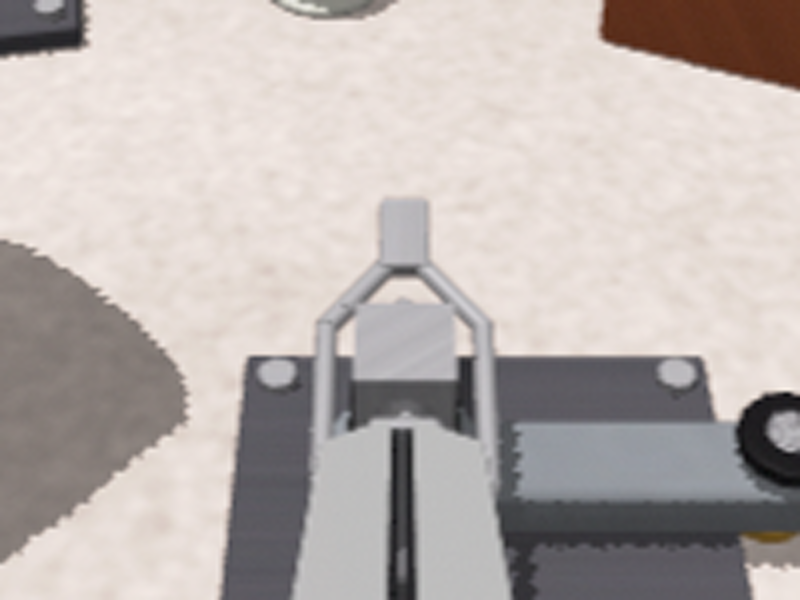

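View pics/s19c.png

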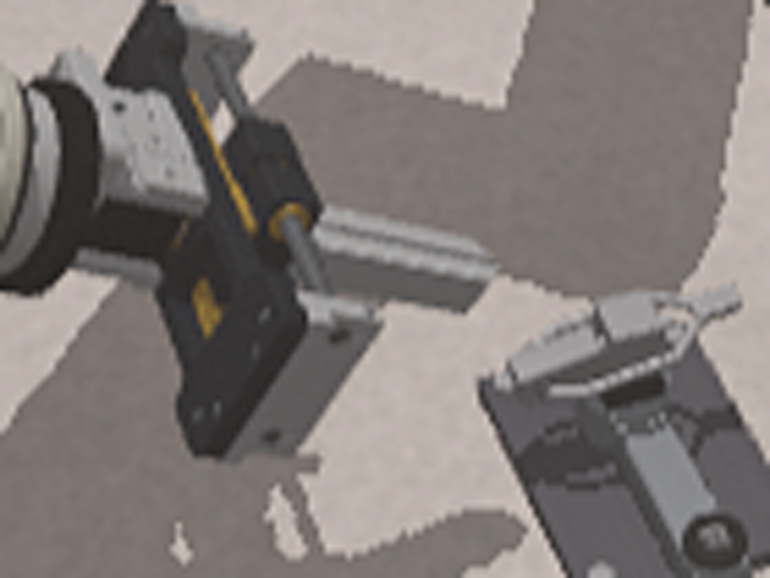

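>>> {"api": "move_arm", "payload": {
  "rows": [
    [0,-0.08,-0.1,0,0,0],
    [0,-0.08,-0.1,0,0,0],
    [0,-0.05,-0.12,-0.3,0,0],
    [0,0,-0.1,-0.3,0,0]
  ]
}}

```text
time: 13.8
tool_pos: [0.5748, 0.0052, 0.2135]
eef_rot: [-2.197, 0.017, 0.36]
ft_force: [0.8, 0.5, 0.3]
finger_gap: 0.005
```

```bash
python3 - <<'E'
from lat import *
st(); snap("wrist","w20"); crop("w20",200,100,440,300,3.2,"w20c");snap("scene","s20"); crop("s20",310,190,390,250,9,"s20c");snap("top","t20"); crop("t20",250,140,350,215,8,"t20c")
E
```

```text
t13.80 [0.5748 0.0052 0.2135] [-2.197  0.017  0.36 ] F [0.77 0.55 0.27] gap0.005
rel [-0.0022 -0.1197  0.2135] tilt 54.1 corner [-0.0021 -0.115   0.2199]
```

View pics/w20c.png

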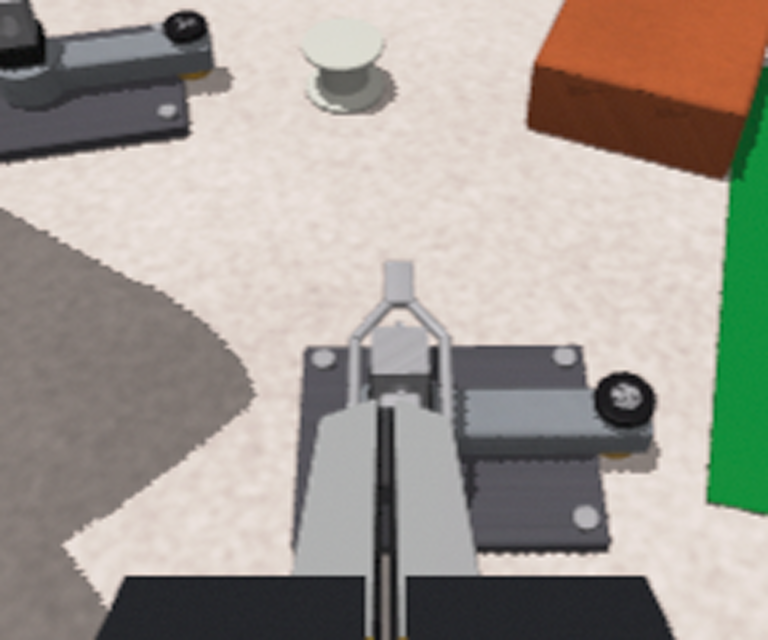

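View pics/s20c.png

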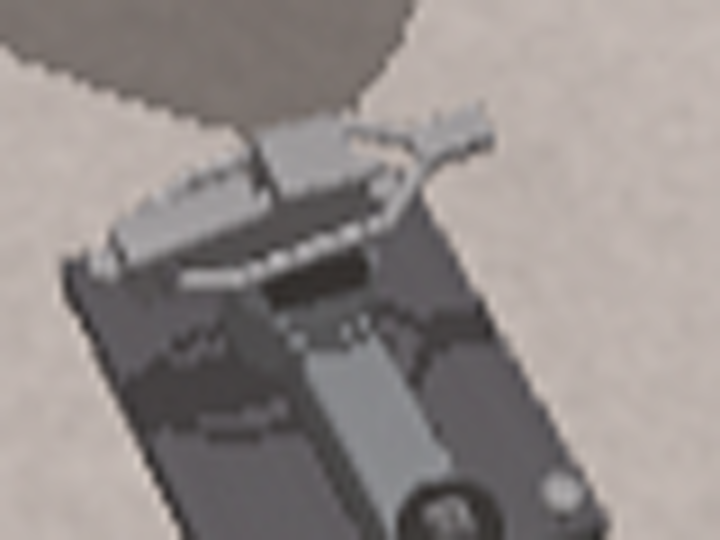

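View pics/t20c.png

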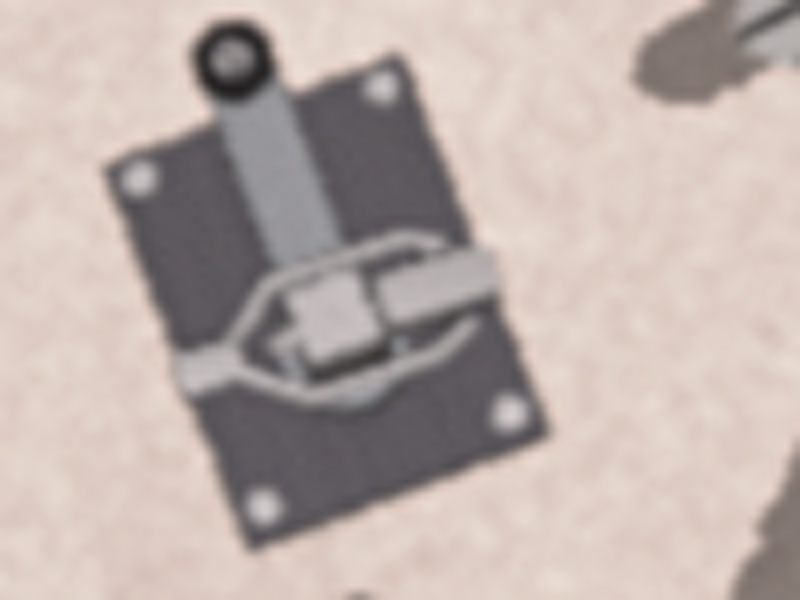

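>>> {"api": "move_arm", "payload": {
  "rows": [
    [0,0,0,-0.9,0,0],
    [0,0,0,-0.9,0,0],
    [0,0,0,-0.9,0,0],
    [0,0,0,-0.9,0,0],
    [0,0,0,-0.9,0,0]
  ]
}}

```text
time: 14.37
tool_pos: [0.5709, 0.0026, 0.1913]
eef_rot: [-2.734, 0.043, 0.351]
ft_force: [-0.6, 2.3, -0.5]
finger_gap: 0.004
```

>>> {"api": "move_arm", "payload": {
  "rows": [
    [0,0,0,-0.9,0,0],
    [0,0,0,-0.9,0,0],
    [0,0,0,-0.9,0,0],
    [0,0,0,0,0,0]
  ]
}}

```text
time: 14.7
tool_pos: [0.5654, 0.008, 0.1833]
eef_rot: [-3.067, 0.053, 0.36]
ft_force: [1.1, -0.2, 0.3]
finger_gap: 0.01
```

```bash
python3 - <<'E'
from lat import *
st(); plan(hd(0,-.092,.10),down(.361))
E
```

```text
t14.70 [0.5654 0.008  0.1833] [-3.067  0.053  0.36 ] F [ 1.07 -0.22  0.34] gap0.010
rel [-0.01   -0.1138  0.1833] tilt 4.3 corner [-0.01   -0.1058  0.1838]
[[0.019,-0.021,0.112,-0.208,0.146,-0.007],[0.017,-0.023,0.112,-0.208,0.146,-0.007],[0.016,-0.027,0.111,-0.208,0.145,-0.007]]
```

>>> {"api": "move_arm", "payload": {
  "rows": [
    [0.02,-0.021,0.11,-0.2,0.15,0],
    [0.017,-0.023,0.11,-0.2,0.15,0],
    [0.016,-0.027,0.1,-0.2,0.15,0],
    [0,0,0,0,0,0]
  ]
}}

```text
time: 15.03
tool_pos: [0.5619, 0.036, 0.0929]
eef_rot: [-3.13, 0.008, 0.363]
ft_force: [-1.6, -0.2, -1.8]
finger_gap: 0.004
```

```bash
python3 - <<'E'
from lat import *
st(); snap("wrist","w21"); crop("w21",240,50,400,200,5,"w21c")
E
```

```text
t15.03 [0.5619 0.036  0.0929] [-3.13   0.008  0.363] F [-1.56 -0.16 -1.76] gap0.004
rel [-0.0034 -0.0864  0.0929] tilt 0.7 corner [-0.0034 -0.0784  0.093 ]
```

View pics/w21c.png

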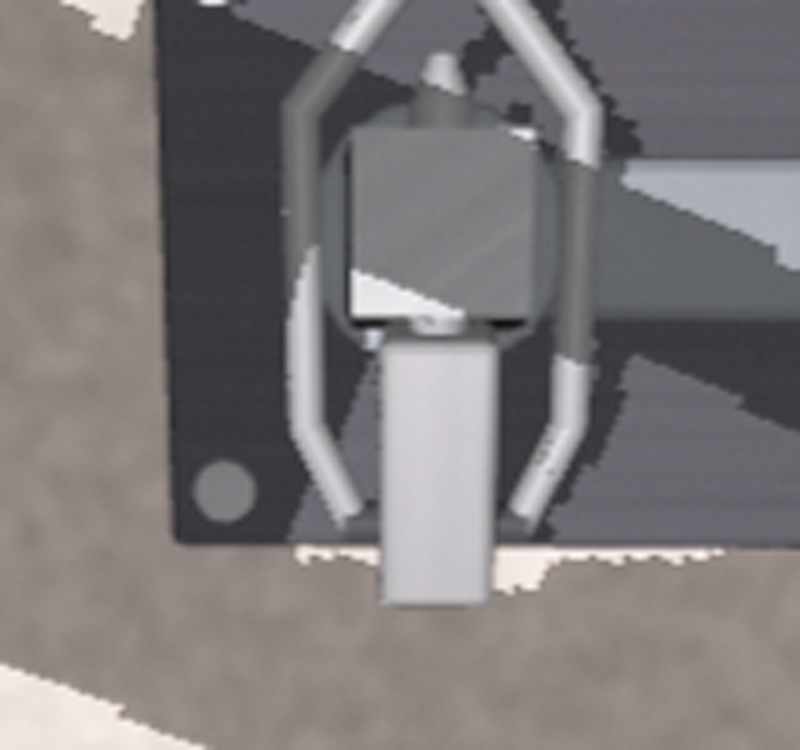

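```bash
python3 - <<'E'
from lat import *
W=load("w21")[1]; f=lambda x,y:(240+x/5,50+y/5)
C=[onz(W,*f(*q),.076) for q in[(352,130),(535,130),(534,318),(352,318)]];c=np.mean(C,0);print("post",rel(c),[rel(x)[:2] for x in C])
for n,q,zs in[("tip",(441,55),(.060,.062,.065,.068)),("headfronttop",(440,343),(.067,.069,.071)),("headreartop",(437,605),(.062,.065,.068))]:
    for z in zs: x=onz(W,*f(*q),z)-c; print(n,z,(x@ey).round(4),(x@ex).round(4))
E
```

```text
post [ 0.0002 -0.0003  0.076 ] [array([-0.0109,  0.0106]), array([0.0111, 0.0107]), array([ 0.0115, -0.0112]), array([-0.011 , -0.0112])]
tip 0.06 0.0216 -0.0002
tip 0.062 0.0213 -0.0002
tip 0.065 0.0208 -0.0002
tip 0.068 0.0204 -0.0003
headfronttop 0.067 -0.0142 -0.0001
headfronttop 0.069 -0.0141 -0.0001
headfronttop 0.071 -0.0141 -0.0002
headreartop 0.062 -0.0498 -0.0001
headreartop 0.065 -0.0492 -0.0002
headreartop 0.068 -0.0486 -0.0002
```

```bash
python3 - <<'E'
from lat import *
st(); plan(hd(0,-.078,.047),down(.361))
E
```

```text
t15.08 [0.5633 0.0348 0.0951] [-3.132  0.006  0.362] F [-0.4  -0.11  0.52] gap0.006
rel [-0.0025 -0.088   0.0951] tilt 0.6 corner [-0.0025 -0.08    0.0952]
[[0.006,-0.019,0.096,-0.042,0.024,0.005],[0.005,-0.02,0.097,-0.042,0.024,0.004]]
```

>>> {"api": "move_arm", "payload": {
  "rows": [
    [0.006,0,0.095,-0.04,0.02,0],
    [0.005,0,0.095,-0.04,0.02,0],
    [0,0,0,0,0,0]
  ]
}}

```text
time: 15.33
tool_pos: [0.5672, 0.0339, 0.0478]
eef_rot: [-3.138, 0.001, 0.36]
ft_force: [-1.2, 1.1, 1.3]
finger_gap: 0.003
```

```bash
python3 - <<'E'
from lat import *
st(); plan(hd(0,-.062,.047),down(.361))
E
```

```text
t15.33 [0.5672 0.0339 0.0478] [-3.138e+00  1.000e-03  3.600e-01] F [-1.23  1.06  1.3 ] gap0.003
rel [ 0.0008 -0.0902  0.0478] tilt 0.2 corner [ 0.0008 -0.0822  0.0478]
[[-0.003,-0.113,0.003,-0.026,0.009,-0.008]]
```

>>> {"api": "move_arm", "payload": {
  "rows": [
    [-0.002,-0.05,0.002,0,0,0],
    [-0.001,-0.05,0.002,0,0,0],
    [0,0,0,0,0,0]
  ]
}}

```text
time: 15.58
tool_pos: [0.559, 0.0564, 0.0494]
eef_rot: [-3.136, 0.001, 0.355]
ft_force: [-0.2, 1.3, 0.1]
finger_gap: 0.009
```

```bash
python3 - <<'E'
from lat import *
st()
E
```

```text
t15.58 [0.559  0.0564 0.0494] [-3.136e+00  1.000e-03  3.550e-01] F [-0.22  1.27  0.08] gap0.009
rel [ 0.0011 -0.0662  0.0494] tilt 0.3 corner [ 0.0011 -0.0582  0.0494]
```

Face is 9 mm behind the head; creep.

>>> {"api": "move_arm", "payload": {
  "rows": [
    [-0.003,-0.025,0.006,0,0,-0.03],
    [0,-0.012,0.002,0,0,0]
  ]
}}

```text
time: 15.75
tool_pos: [0.5573, 0.0645, 0.051]
eef_rot: [-3.141, -0.005, 0.359]
ft_force: [1.4, -5.5, 0.9]
finger_gap: 0.003
```

```bash
python3 - <<'E'
from lat import *
st()
E
```

```text
t15.75 [0.5573 0.0645 0.051 ] [-3.141 -0.005  0.359] F [ 1.39 -5.53  0.91] gap0.003
rel [ 0.0023 -0.0581  0.051 ] tilt 0.0 corner [ 0.0023 -0.0501  0.051 ]
```

>>> {"api": "move_arm", "payload": {
  "rows": [
    [-0.003,-0.012,0.003,0,0,0],
    [0,-0.01,0.002,0,0,0]
  ]
}}

```text
time: 15.92
tool_pos: [0.5579, 0.0652, 0.0536]
eef_rot: [3.129, -0.01, 0.36]
ft_force: [0.1, -5.3, 1.2]
finger_gap: 0.007
```

```bash
python3 - <<'E'
from lat import *
st(); snap("wrist","w22"); crop("w22",240,0,400,150,5,"w22c");snap("scene","s22");crop("s22",310,190,390,250,9,"s22c")
E
```

```text
t15.92 [0.5579 0.0652 0.0536] [ 3.129 -0.01   0.36 ] F [ 0.08 -5.28  1.18] gap0.007
rel [ 0.0032 -0.0576  0.0536] tilt -0.7 corner [ 0.0032 -0.0496  0.0535]
```

View pics/w22c.png

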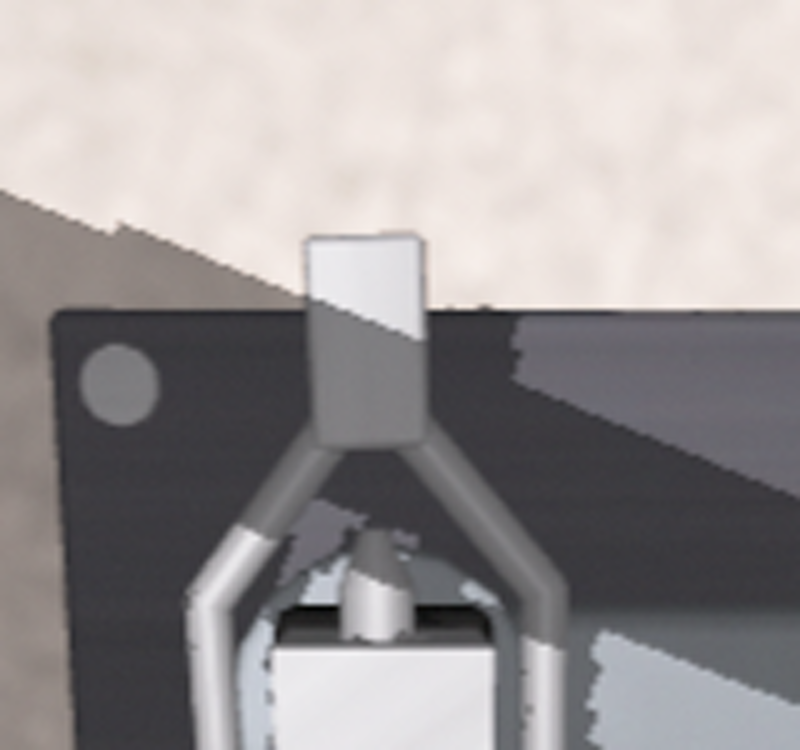

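View pics/s22c.png

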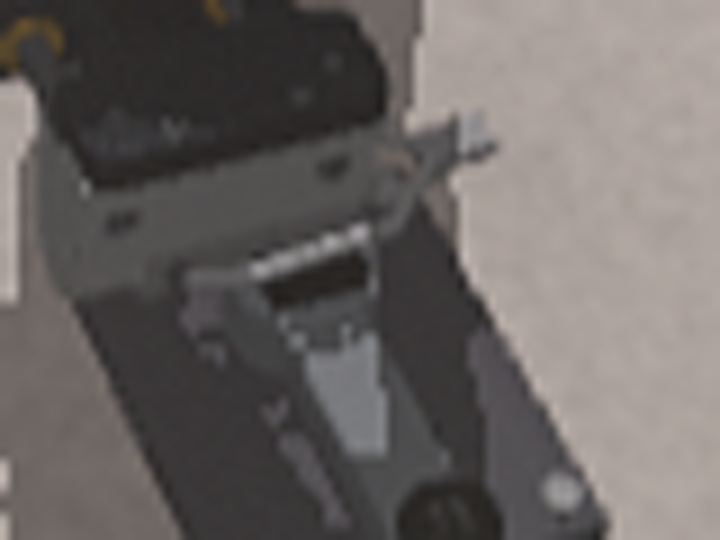

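```bash
python3 - <<'E'
from lat import *
W=load("w22")[1]; f=lambda x,y:(240+x/5,0+y/5)
e=onz(W,*f(384,646),.076)
for z in(.062,.064,.066): print(z,((onz(W,*f(375,531),z)-e)@ey+.011).round(4))
tb=[onz(W,*f(365,235),z) for z in(.06,.07,.08)];print([((t-e)@ey+.011).round(4) for t in tb])
W=load("w21")[1]; g=lambda x,y:(240+x/5,50+y/5); e=onz(W,*g(441,130),.076)
for z in(.062,.064,.066): print("before",((onz(W,*g(441,53),z)-e)@ey+.011).round(4))
crop("w22",240,100,400,250,5,"w22d")
E
```

```text
0.062 0.0218
0.064 0.0218
0.066 0.0219
[np.float64(0.0508), np.float64(0.0492), np.float64(0.0477)]
before 0.0216
before 0.0213
before 0.021
```

View pics/w22d.png

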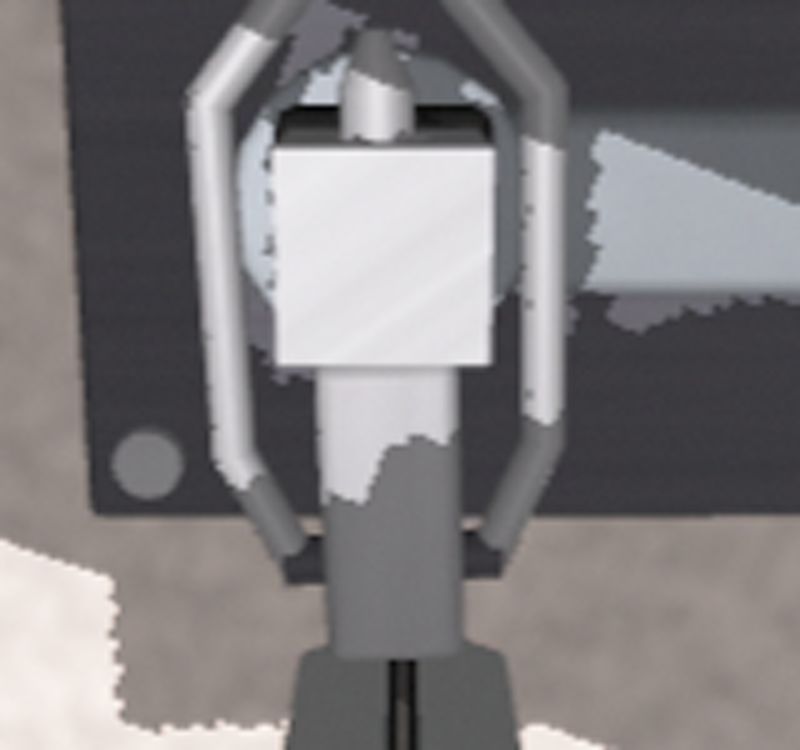

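```bash
python3 - <<'E'
from lat import *
crop("w11",270,160,350,260,7,"w11d")
W=load("w22")[1]; f=lambda x,y:(240+x/5,100+y/5); e=onz(W,*f(384,366),.076)
for z in(.062,.064,.066,.068,.070): print("rear top",z,((onz(W,*f(395,657),z)-e)@ey-.011).round(4))
E
```

```text
rear top 0.062 -0.0498
rear top 0.064 -0.0489
rear top 0.066 -0.048
rear top 0.068 -0.0472
rear top 0.07 -0.0463
```

View pics/w11d.png

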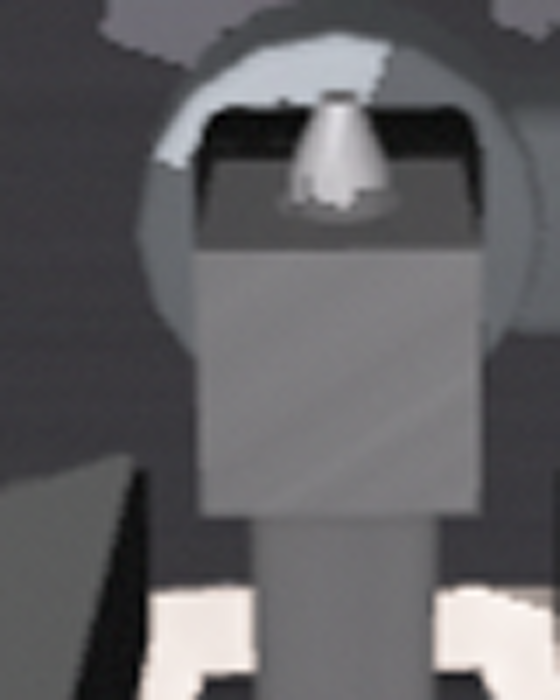

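>>> {"api": "move_arm", "payload": {
  "rows": [
    [0,0.03,0.002,0,0,0],
    [0,0.08,0,0,0,0],
    [0,0.08,-0.05,0,0,0],
    [0,0,-0.1,0,0,0]
  ]
}}

```text
time: 16.35
tool_pos: [0.5719, 0.0213, 0.0893]
eef_rot: [3.134, -0.004, 0.364]
ft_force: [1.3, 0.5, 0.1]
finger_gap: 0.006
```

```bash
python3 - <<'E'
from lat import *
st();W=load("w11")[1]; f=lambda x,y:(270+x/7,160+y/7); e=onz(W,*f(338,249),.076)
for z in(.062,.064,.066): print(((onz(W,*f(338,95),z)-e)@ey+.011).round(4))
plan(hd(0.002,-.088,.094),down(.361))
E
```

```text
t16.35 [0.5719 0.0213 0.0893] [ 3.134 -0.004  0.364] F [1.35 0.5  0.07] gap0.006
rel [ 0.0007 -0.1036  0.0893] tilt -0.4 corner [ 0.0007 -0.0956  0.0893]
0.0199
0.0204
0.0208
[[0.005,-0.062,-0.019,0.065,-0.036,0.022]]
```

>>> {"api": "move_arm", "payload": {
  "rows": [
    [0.002,-0.06,-0.01,0.03,0,0],
    [0,0,0,0,0,0],
    [0,0,0,0,0,0]
  ]
}}

```text
time: 16.6
tool_pos: [0.5705, 0.0365, 0.0977]
eef_rot: [3.135, -0.016, 0.362]
ft_force: [-0.2, -0.1, -0.0]
finger_gap: 0.008
```

```bash
python3 - <<'E'
from lat import *
st(); snap("wrist","w23"); crop("w23",240,50,400,200,5,"w23c"); snap("scene","s23");crop("s23",310,190,390,250,9,"s23c")
E
```

```text
t16.60 [0.5705 0.0365 0.0977] [ 3.135 -0.016  0.362] F [-0.18 -0.09 -0.04] gap0.008
rel [ 0.0048 -0.0889  0.0977] tilt -0.3 corner [ 0.0048 -0.0809  0.0977]
```

View pics/w23c.png

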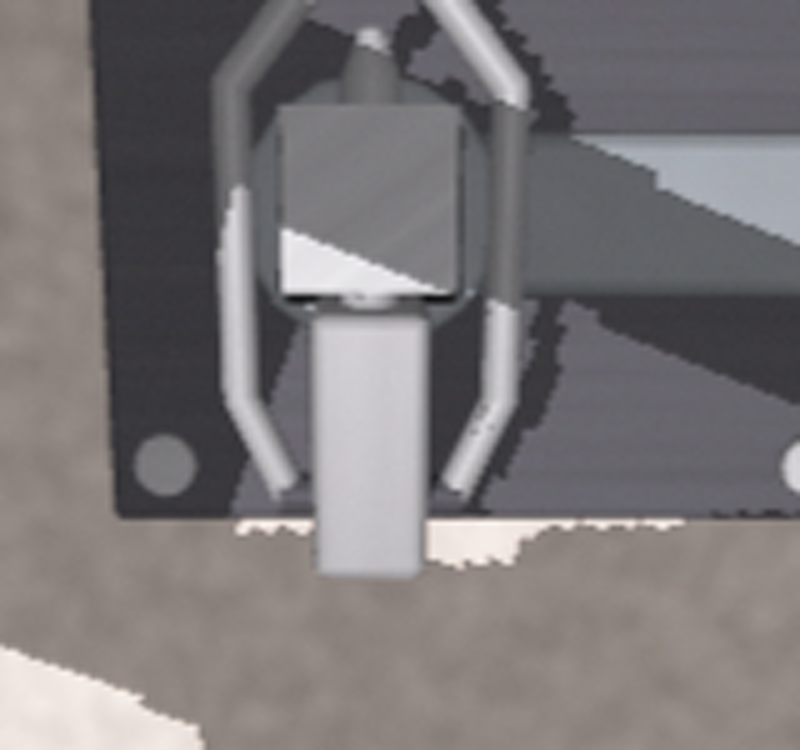

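View pics/s23c.png

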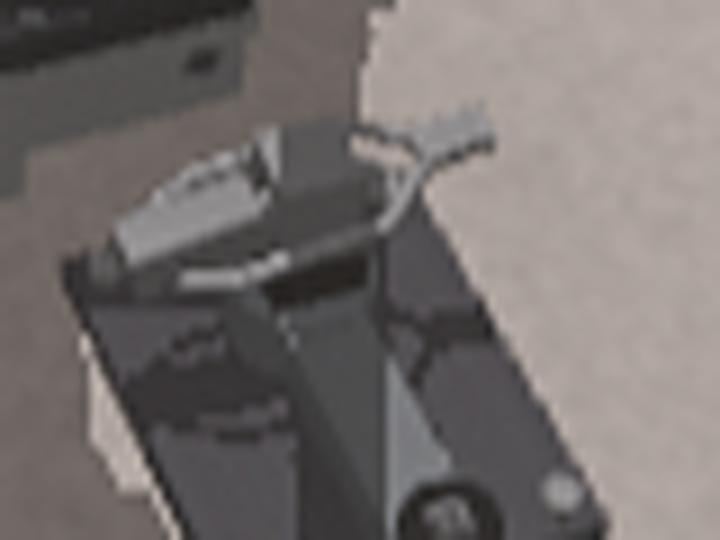

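```bash
python3 - <<'E'
from lat import *
W=load("w22")[1];S=load("s22")[1];T=load("t20")[1]
# tab outer end edge centre + tab centre
r=[ray(W,240+366/5,340/5),ray(S,310+455/9,190+137/9),ray(T,250+207/8,140+368/8)]
for k in([0,1],[1,2],[0,1,2]):
    x,e=tri([r[i] for i in k]); print(rel(x),np.round(e,4))
# head rear top and front top centre: scene+wrist
W=load("w23")[1];S=load("s23")[1]
for n,a,b in[("rear top",(370,576),(123,247)),("front top",(372,318),(266,190))]:
    pass
E
```

```text
[-0.001   0.0422  0.0622] [0.0015 0.0015]
[0.0023 0.0403 0.0662] [0.0017 0.0017]
[0.0007 0.0405 0.0653] [0.0023 0.0022 0.0021]
```

>>> {"api": "move_arm", "payload": {
  "rows": [
    [0,0.08,-0.12,0,0,0],
    [0,0.1,-0.12,0,0,0],
    [0,0.1,-0.1,0,0,0],
    [0,0,0,0,0,0]
  ]
}}

```text
time: 17.03
tool_pos: [0.5886, -0.027, 0.1751]
eef_rot: [-3.139, 0.003, 0.37]
ft_force: [0.8, 0.8, 0.4]
finger_gap: 0.002
```

```bash
python3 - <<'E'
from lat import *
st(); snap("scene","s24"); snap("top","t24")
for a,b in(("s24","scene0"),("t24","top0")):
    d=cv2.absdiff(load(a)[0],load(b)[0]).max(2)>45; cv2.imwrite('pics/d'+a+'.png',d*255)
E
```

```text
t17.03 [ 0.5886 -0.027   0.1751] [-3.139e+00  3.000e-03  3.700e-01] F [0.8  0.76 0.38] gap0.002
rel [-0.0007 -0.1547  0.1751] tilt 0.2 corner [-0.0007 -0.1467  0.1751][ WARN:0@4.555] global loadsave.cpp:1063 imwrite_ Unsupported depth image for selected encoder is fallbacked to CV_8U.
```

View pics/s24.png

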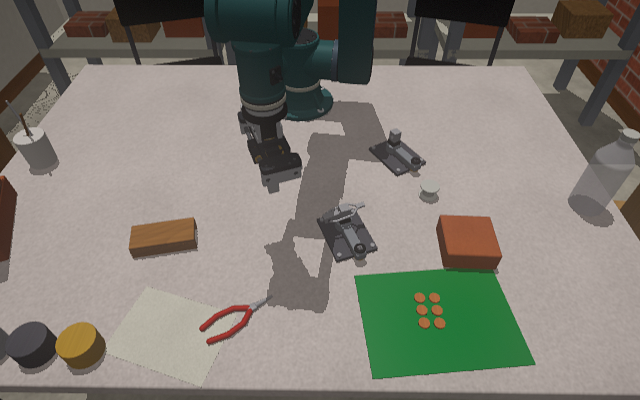

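View pics/ds24.png

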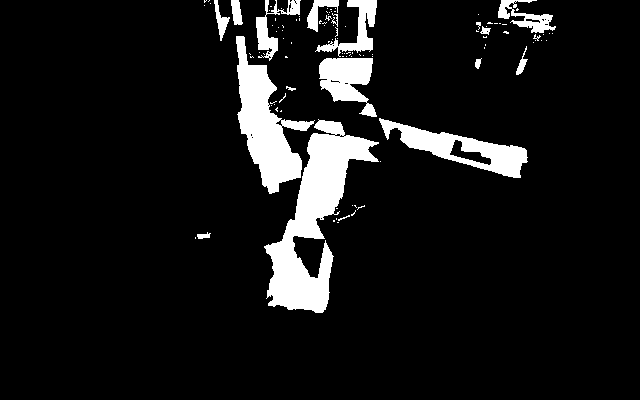

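The scene view shows the pin with its loop around the post at (347,215). The pliers, spool and brick have not moved: the difference image shows only the arm, its shadow and the pin. I'm handing in.

```bash
python3 -c "
from rig import arm; print(arm.sign_off())"
```

```text
the job is handed in; nothing more can be done
None
```

The pin is home in the right-hand hold-down with its loop snapped shut around the post. The job was handed in at about 17 s with the arm clear of everything.

**What I did:** I drew the pin out of the hood by its shank, laid it flat and took it again by its head. I pushed it through the cross hole until the head met the post (about 13 N) and let go. I then lifted the loop's tab from below with the closed, tilted fingers until it snapped over the post, and pushed on the back of the head with about 5 N.

**Last checks:**
- **Loop:** the tab measured about 41 mm past the post's axis and 62–66 mm up, which fits a shut loop. The pictures show it around the post.
- **Head against the post:** the top of the head stands about 2.5–3 mm off the post. This fits the pin's sag in the hole, which would leave the lower front edge touching, but I could not see that edge directly. The tip measured 21–22 mm past the post's axis, against about 21.5 mm expected with that sag and 23 mm if the pin were straight. The 5 N push moved it by no more than about 0.5 mm.
- **Other things:** the pliers, spool and brick look unchanged against the first scene picture.
- **Disagreements:** the tab heights from different camera pairs differed by a few mm. A weak two-view estimate of the post top gave 83 mm against the stated 76 mm, and I used 76 mm.

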